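# Load the spice carousel

### The arm

A 7-joint arm with a two-finger parallel gripper is mounted at the origin on a cart in front of the work surface, level with it; the furniture and walls round the work are solid. World frame = base frame: x ahead of the robot, y to its left, z up, the work surface at z = 0. Lengths are in m, angles in rad, forces in N, time in s.
With the tool pointing down it reaches from about 0.425 to 0.875 m from the base axis. Payload 4.7 kg.
Tool frame: the origin (TCP) lies between the finger pads; the fingertips stand 22 mm ahead of it and the grasp point (between the pads) lies 3 mm ahead of it; z points along the fingers, y is the line along which they close (so a half turn about z gives the same grasp; the last joint's range is limited). The gripper opens to 87 mm and grips with 3 to 60 N. Pads are 19 mm wide; open, the fingers measure 117 mm over their backs; the gripper's body (75 mm by 190 mm) begins 51 mm behind the grasp point.
Start: joints at [-1.278, 0.321, -0.07, 1.45, 0.023, 1.371, -0.057], TCP at [0.179, 0.625, 0.245] pointing down, gripper open.
Joint ranges: [-2.86, 2.86], [-0.3, 2.09], [-1.38, 1.24], [0.06, 2.45], [-1.56, 4.7], [0.09, 2.05], [-2.69, 2.69]. Speed limits (rad/s): [2.57, 2.57, 3.14, 3.14, 3.14, 3.14, 3.14].

### API

Orientations are given as a rotation vector (axis times angle).
In Python, from bench import ctrl gives the robot as it stands. The module is installed in compiled form; this text tells all that it offers.
- The arm moves only by the tool send_rows, never from a script. Its argument "motion" is a list of rows, each an object with "claw": the opening, from -1 (shut) to 1 (fully open); "slide": the shift along the tool's x, y, z in mm, a list of three; "delta_rot": the turn, a rotation vector about the tool's x, y, z in rad, a list of three. In form: [{"claw": claw, "slide": [x, y, z], "delta_rot": [ax, ay, az]}, ...]. A call has 1 to 5 rows; each row is the pose to reach, as a shift and turn from the pose commanded when the call began, along the tool's axes at that moment; what a row does not reach only later rows make up. A row lasts 1/10 s, in which the tool goes at most 50 mm and 8.59 degrees, less where a joint would pass 70% of its speed; a pose out of reach is approached as far as the arm can. A call with a gripper value outside its range is refused whole. The fingers move at their own pace and stop on an object; "grip_force" is the grip in N (left out, the last holds). Time passes only in rows, so rows that repeat a pose let the fingers close. It gives the time, the measured TCP pose, the force, the opening and the grip force at its end, in the units of the state.
- ctrl.get_state(): the state, without advancing time (a new reading comes with each control period).
- ctrl.get_image(name): name is "scene" or "top" or "wrist"; returns a dict with "color" (384x512x3 uint8, blue, green, red), "fx", "fy", "cx", "cy" (pixels), "pose" (4x4, takes a point from camera to world coordinates). Camera axes: x right, y down, z forward; pixel columns grow to the right and rows downward; lengths in m; the calibration is good to about 2 mm. The wrist camera is an equidistant fisheye: a pixel r from the principal point sees the ray r / f radians off the axis. A picture is of the moment at which its call begins. There is no depth.
- ctrl.close_job(): hands the job in; it is judged then, once.
The state is a dict: "time": time; "joint_positions": joint angles; "qd": joint speeds; "joint_torque": joint torques, N m; "position": TCP position; "tool_rot": TCP orientation; "ft_force": force on the tool from outside, world axes, zero at the start; "torque": the same for the moment, N m; "grip_width": opening from 0.0 (shut) to 1.0 (fully open); "grip_force": force on a finger pad.
Only numpy, scipy, OpenCV 4.12 (cv2) and the standard library are available. Lean on these libraries where they do the work, as an engineer would, in place of code of your own. Each camera call takes 0.05 s, during which the arm holds its last target. There are 200 camera calls.

### The job

Gather the seasonings into the spice carousel: stand the pepper mill in the wide round cup, the square-bodied spice jar in the square cup, and the two round spice jars in the two small round cups, one in each. All four stand upright on the floors of their cups; leave the wide pasta jar and the squat jam jar standing where they are.

Things in the scene. Friction and masses are not known exactly. Their poses are not given: they have to be found in the camera images.
- spice_a: spice jar with a slightly narrower body, round straight glass 41 mm across with a paper label, dark screw cap with a pale disc on top, 40 mm across, from 84 mm up to the top at 105 mm. Stands upright. Origin: centre of the underside, z up. 0.11 kg
- spice_b: spice jar, round glass 44 mm across with a paper label, dark screw cap 44 mm across from 85 mm up to the top at 105 mm. Stands upright. Origin: centre of the underside, z up. 0.11 kg
- spice_c: spice jar with a square glass body, 44 mm by 44 mm with rounded corners, flat sides along its own x and y, paper label, round pale cap 44 mm across from 88 mm up to the top at 109 mm. Stands upright. Origin: centre of the underside, z up. 0.11 kg
- pepper_mill: turned dark-wood pepper mill, 170 mm tall, foot 58 mm across, narrow waist, round head 49 mm across from 123 to 159 mm up, with a 12 mm metal nut on top of it. Stands upright. Origin: centre of the underside, z up. 0.18 kg
- pasta_jar: look-alike that stays: wide storage jar, 65 mm across and 99 mm tall, with a broad red screw lid. Stands upright. Origin: centre of the underside, z up
- jam_jar: look-alike that stays: squat round jam jar of amber glass, 54 mm across and 78 mm tall, with a flat steel lid and a paper label. Stands upright. Origin: centre of the underside, z up
- mill_cup (a point): wide round cup, 73 mm across inside, on the spice carousel (a round pale-wood turntable 224 mm across, deck 22 mm high, with four thin steel cups 90 degrees apart on a 66 mm radius, and a 54 mm high finger knob in the middle). Point: centre of its inner floor, 23 mm above the worktop, z up. The rim, flared, is 58 mm above the worktop; x points away from the carousel's centre
- square_cup (a point): square cup on the carousel, facing the wide one across its middle, 56 mm by 56 mm inside. Point: centre of its inner floor, 23 mm above the worktop, z up. Rim 58 mm above the worktop; the walls lie along this point's x and y; x points to the carousel's centre. The carousel turns under a sideways push of about 2 N at a cup and stays where it is left
- round_cup_1 (a point): one of the two equal small round cups of the carousel, 58 mm across inside. Point: centre of its inner floor, 23 mm above the worktop, z up. Rim 58 mm above the worktop; y points away from the carousel's centre. Above the back of the worktop, from 0.60 m ahead of the robot's base and 0.55 m up, hang wall cabinets: keep the wrist clear of them
- round_cup_2 (a point): the other small round cup of the carousel, 58 mm across inside. Point: centre of its inner floor, 23 mm above the worktop, z up. Rim 58 mm above the worktop; y points to the carousel's centre
Not all that is in view belongs to the job. What is shaped like the spice_b but blue is not meant.

How it is judged:
By the outcome, as a careful person would: the job done as asked, in the order asked, and still so for the second after the job is handed in, with the robot touching nothing.
It also fails if it takes over 118 s, if anything falls off the work surface, if the arm or the gripper's body presses on something with over 40 N, if the wrist force passes 120 N, or if a joint passes its speed limit or range.

## Working session

There is one attempt and no reset: what is moved stays moved. The work goes in short steps, Python scripts to look and compute and a tool call to move; the robot and the scene stay as the last step left them, time stands still between calls to the robot, and variables do not carry over. Pictures are saved under pics/ and viewed, at most 17 in all, crops included, and the job is handed in when it is done.

Besides the shell and the picture viewer there is one more tool, called after ">>>" as name(argument=value, ...) on one line, values as JSON. send_rows: Moves the arm, as the interface text tells. Its arguments: {"type":"object","properties":{"motion":{"type":"array","items":{"type":"object","properties":{"claw":{"type":"number"},"slide":{"type":"array","items":{"type":"number"}},"delta_rot":{"type":"array","items":{"type":"number"}}}}},"grip_force":{"type":"number"}},"required":["motion"]}

```bash
mkdir -p pics
cat > h.py <<'E'
import numpy as np, cv2, pickle
from bench import ctrl
def grab(n,f):
    d=ctrl.get_image(n); pickle.dump(d,open(f'pics/{f}.pkl','wb')); cv2.imwrite(f'pics/{f}.png',d['color']); return d
def load(f): return pickle.load(open(f'pics/{f}.pkl','rb'))
def ray(d,u,v,fish=False):
    x=(u-d['cx'])/d['fx']; y=(v-d['cy'])/d['fy']
    if fish:
        r=np.hypot(x,y); s=np.sin(r)/r if r>1e-9 else 1; c=np.array([x*s,y*s,np.cos(r)])
    else: c=np.array([x,y,1.])
    P=np.array(d['pose']); r=P[:3,:3]@c; return P[:3,3],r/np.linalg.norm(r)
def atz(d,u,v,z,fish=False):
    o,r=ray(d,u,v,fish); return o+r*(z-o[2])/r[2]
def tri(rs):
    A=0;b=0
    for o,r in rs:
        M=np.eye(3)-np.outer(r,r); A=A+M; b=b+M@o
    p=np.linalg.solve(A,b); return p,[np.linalg.norm((np.eye(3)-np.outer(r,r))@(p-o)) for o,r in rs]
def proj(d,p,fish=False):
    P=np.array(d['pose']); c=P[:3,:3].T@(np.asarray(p)-P[:3,3])
    if fish:
        t=np.hypot(c[0],c[1]); a=np.arctan2(t,c[2]); k=a/t if t>1e-9 else 1; return np.array([d['fx']*c[0]*k+d['cx'],d['fy']*c[1]*k+d['cy']])
    return np.array([d['fx']*c[0]/c[2]+d['cx'],d['fy']*c[1]/c[2]+d['cy']])
E
python3 - <<'E'
from h import *
np.set_printoptions(precision=3,suppress=True)
ims=[]
for n in('scene','top','wrist'):
    d=grab(n,n+'0'); print(n,d['fx'],d['fy'],d['cx'],d['cy']);print(np.array(d['pose']))
s=ctrl.get_state(); print(s)
for n in('scene','top'):
    cv2.imwrite(f'pics/{n}0b.png',cv2.resize(load(n+'0')['color'],(800,600),interpolation=cv2.INTER_CUBIC))
E
```

```text
scene 385.541419286702 385.541419286702 262.03754491488604 195.43813242781098
[[ 0.724 -0.327  0.607 -0.307]
 [-0.69  -0.355  0.631 -0.777]
 [ 0.01  -0.876 -0.483  0.62 ]
 [ 0.     0.     0.     1.   ]]
top 349.86126807424233 349.86126807424233 255.2877127806631 184.5547767554552
[[-0.024 -0.975  0.219  0.225]
 [-1.     0.024 -0.002 -0.012]
 [-0.003 -0.219 -0.976  1.014]
 [ 0.     0.     0.     1.   ]]
wrist 297.3186396354542 297.3186396354542 260.5247341543346 190.35203709932279
[[ 0.276  0.932  0.235  0.115]
 [ 0.961 -0.268 -0.07   0.644]
 [-0.002  0.245 -0.969  0.383]
 [ 0.     0.     0.     1.   ]]
{'time': 0.15, 'joint_positions': array([-1.278,  0.322, -0.07 ,  1.451,  0.023,  1.371, -0.057]), 'qd': array([-0.   , -0.002, -0.001, -0.005,  0.001, -0.001,  0.001]), 'joint_torque': array([  0.   , -49.18 ,  -0.404, -31.288,  -0.064,   0.04 ,   0.   ]), 'position': array([0.179, 0.625, 0.244]), 'tool_rot': array([-0.436, -3.111,  0.002]), 'ft_force': array([ 0.459, -0.701,  0.061]), 'torque': array([0.003, 0.01 , 0.048]), 'grip_force': 0.0, 'grip_width': 0.996898298636275}
```

View pics/scene0b.png

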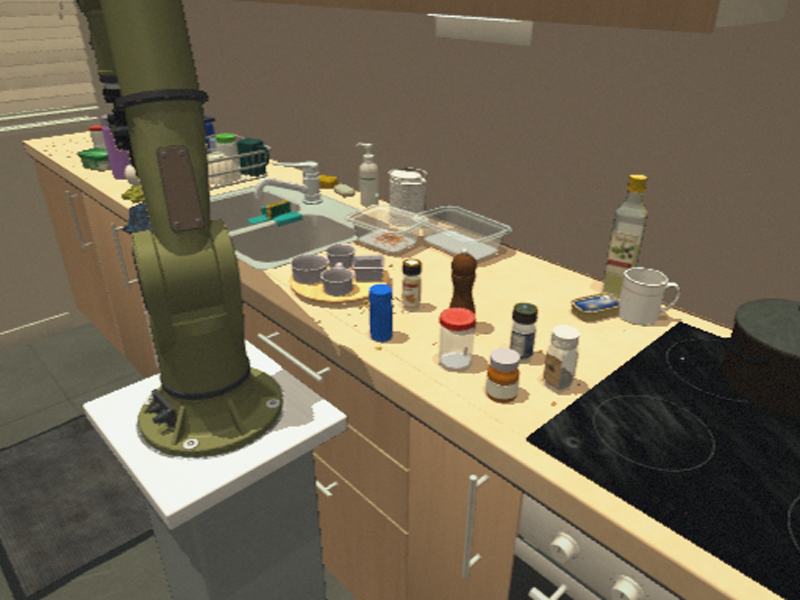

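View pics/top0b.png

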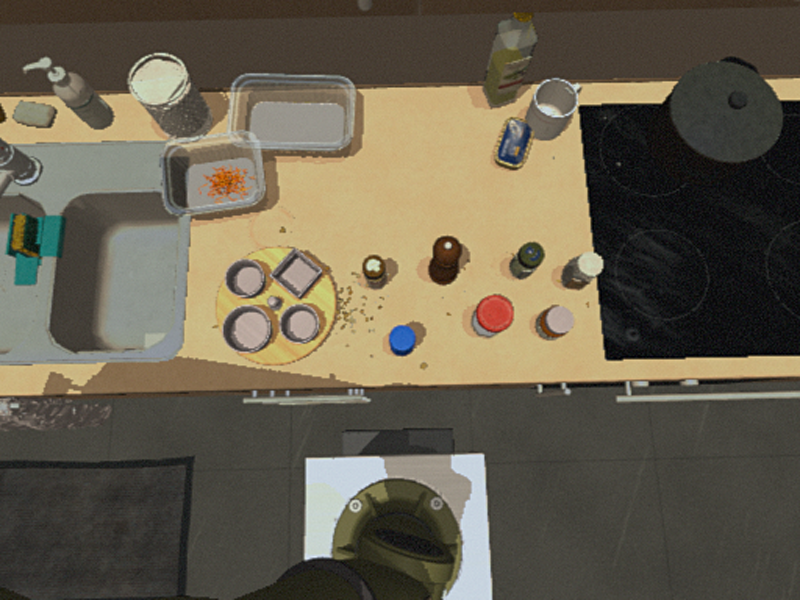

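The scene view shows the mill near (463,290), the blue look-alike at (380,313), spice_a at (411,285), spice_b at (523,330) and spice_c at (563,358). In the top view they are a (374,265), mill (446,250), b (530,257) and c (585,268). The carousel centre is at (275,302), with the wide cup at (248,330) and the square cup at (297,273). Next I'll enlarge both views to measure.

Run:
```python
from h import *
t=load('top0')['color'][140:240,130:390]; s=load('scene0')['color'][150:260,180:380]
a=cv2.resize(t,None,fx=3,fy=3,interpolation=cv2.INTER_CUBIC); b=cv2.resize(s,None,fx=2.7,fy=2.7,interpolation=cv2.INTER_CUBIC)
m=np.zeros((600,800,3),np.uint8); m[:300,:780]=a; m[303:600,:540]=b[:297]
cv2.imwrite('pics/m1.png',m)
```

```text
(no output)
```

View pics/m1.png

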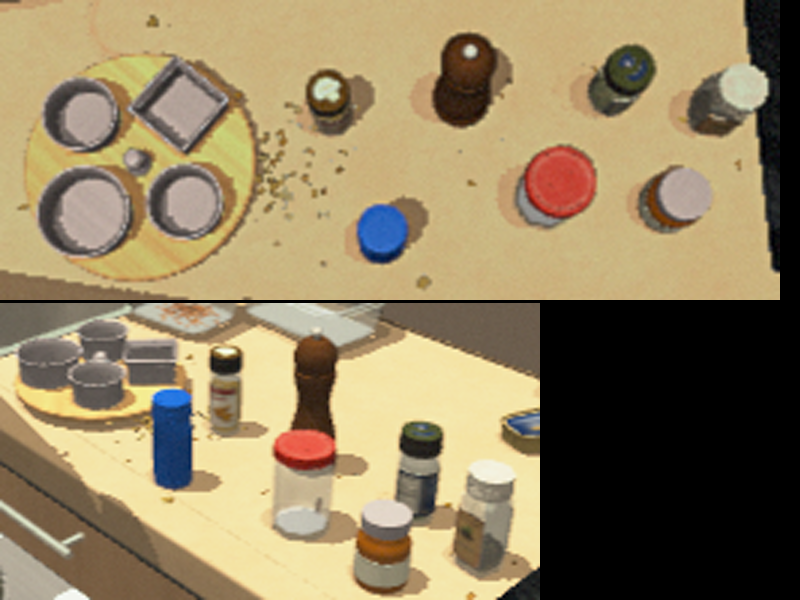

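The crop shows sharp cap tops and cup rims. In the upper panel a is at (328,93), nut (470,50), b (630,70), c (744,87), and the rims at (85,211), (180,105), (82,114) and (187,201). I'll triangulate these against the lower panel.

Run:
```python
from h import *
np.set_printoptions(precision=4,suppress=True)
T=load('top0');S=load('scene0')
P=dict(a=((328,93),(226,353),.105),mill=((470,50),(317,332),.17),b=((630,70),(421,432),.105),c=((744,87),(491,472),.109),
 millcup=((85,211),(50,350),.058),sq=((180,105),(151,350),.058),rNW=((82,114),(103,329),.058),rSE=((187,201),(98,371),.058),knob=((138,161),(99,355),.076),
 red=((561,181),(305,443),.099),jam=((685,195),(387,513),.078),blue=((383,229),(172,398),.105))
for k,(t,s,z) in P.items():
    t=((t[0]+.5)/3-.5+130,(t[1]+.5)/3-.5+140); s=((s[0]+.5)/2.7-.5+180,(s[1]-303+.5)/2.7-.5+150)
    p,e=tri([ray(T,*t),ray(S,*s)]); print(k,p,np.array(e)[0],atz(T,*t,z)[:2],atz(S,*s,z)[:2])
```

```text
a [0.471  0.0278 0.1021] 0.0015948557393779237 [0.4689 0.0287] [0.4683 0.0228]
mill [ 0.4891 -0.0956  0.1636] 0.001628151216499438 [ 0.4858 -0.0938] [ 0.4799 -0.1054]
b [ 0.4859 -0.2453  0.1014] 0.001830106424774714 [ 0.4835 -0.2431] [ 0.4827 -0.2495]
c [ 0.4653 -0.3438  0.1065] 0.0006777398213636579 [ 0.4641 -0.3424] [ 0.4623 -0.3462]
millcup [0.376  0.2545 0.0588] 0.0014394302222958226 [0.375  0.2556] [0.3781 0.2552]
sq [0.4743 0.1696 0.0571] 0.0009448413570867361 [0.4733 0.17  ] [0.4739 0.1677]
rNW [0.4674 0.2609 0.0592] 0.0009550132862166013 [0.4669 0.2618] [0.4699 0.2627]
rSE [0.3822 0.1611 0.0602] 0.0008073840406537275 [0.3819 0.162 ] [0.3856 0.1644]
knob [0.4216 0.2092 0.0531] 3.620493081477899e-05 [0.4169 0.2039] [0.3921 0.1694]
red [ 0.386  -0.1767  0.0986] 0.0012476461857239328 [ 0.3849 -0.1758] [ 0.3868 -0.1776]
jam [ 0.3748 -0.2925  0.0753] 0.0017398182934979742 [ 0.373  -0.2904] [ 0.3733 -0.2955]
blue [ 0.3466 -0.0182  0.1033] 0.0011655377718541022 [ 0.3454 -0.0174] [ 0.3455 -0.0211]
```

The triangulated heights match the text: caps 102–107 mm, rims 57–60 mm, knob 53 mm. The carousel centre is about (0.425, 0.212) and its axes are about 49° and 139°. Now I'll move over the carousel.

```bash
cat >> h.py <<'E'
from scipy.spatial.transform import Rotation as R
def go(*wps):
    """waypoints (x,y,z,yaw of tool y in deg, mod 180) -> slide mm / rot per step, tool kept vertical, chained from the measured pose"""
    s=ctrl.get_state(); p=np.array(s['position']); r=R.from_rotvec(s['tool_rot'])
    for x,y,z,w in wps:
        c=r.as_matrix()[:,1]; cur=np.degrees(np.arctan2(c[1],c[0])); w=w+180*round((cur-w)/180); w=np.radians(w)
        t=np.array([np.cos(w),np.sin(w),0]); zz=np.array([0,0,-1.]); G=np.stack([np.cross(t,zz),t,zz],1)
        d=r.as_matrix().T@(np.array([x,y,z])-p)*1000; dr=(r.inv()*R.from_matrix(G)).as_rotvec()
        print('slide',np.round(d,1),'rot',np.round(dr,3),'len',round(np.linalg.norm(d)),'deg',round(np.degrees(np.linalg.norm(dr)),1))
        p=np.array([x,y,z]); r=R.from_matrix(G)
E
python3 -c "
from h import *
go((.43,.30,.30,49),(.49,.06,.30,49),(.488,-.095,.25,49))"
```

```text
slide [-330.8 -243.   -55.9] rot [-0.001  0.     0.437] len 414 deg 25.0
slide [-202.7 -141.8    0. ] rot [0. 0. 0.] len 247 deg 0.0
slide [-100.2 -118.3   50. ] rot [0. 0. 0.] len 163 deg 0.0
```

>>> send_rows(motion=[{"claw": 1, "slide": [-165, -121, -28], "delta_rot": [0, 0, 0]}, {"claw": 1, "slide": [-165, -121, -28], "delta_rot": [0, 0, 0]}, {"claw": 1, "slide": [-165, -121, -28], "delta_rot": [0, 0, 0]}, {"claw": 1, "slide": [-165, -121, -28], "delta_rot": [0, 0, 0]}, {"claw": 1, "slide": [-165, -121, -28], "delta_rot": [0, 0, 0]}])

```text
time: 0.65
position: [0.3105, 0.4576, 0.2738]
tool_rot: [0.453, 3.105, -0.001]
ft_force: [0.4, 0.6, -0.1]
grip_width: 1.003
grip_force: 0.0
```

>>> send_rows(motion=[{"claw": 1, "slide": [-165, -121, -28], "delta_rot": [0, 0, 0.437]}, {"claw": 1, "slide": [-165, -121, -28], "delta_rot": [0, 0, 0.437]}, {"claw": 1, "slide": [-165, -121, -28], "delta_rot": [0, 0, 0.437]}, {"claw": 1, "slide": [-165, -121, -28], "delta_rot": [0, 0, 0.437]}, {"claw": 1, "slide": [-165, -121, -28], "delta_rot": [0, 0, 0.437]}])

```text
time: 1.15
position: [0.4343, 0.2951, 0.3017]
tool_rot: [1.115, 2.933, -0.0]
ft_force: [0.6, 0.0, 0.6]
grip_width: 0.999
grip_force: 0.0
```

```bash
python3 -c "
from h import *
grab('wrist','w1')
go((.49,.06,.30,49),(.488,-.095,.25,49))"
```

```text
slide [-200.1 -139.9    1.5] rot [ 0.001  0.002 -0.008] len 244 deg 0.5
slide [-100.2 -118.3   50. ] rot [0. 0. 0.] len 163 deg 0.0
```

>>> send_rows(motion=[{"claw": 1, "slide": [-200, -140, 0], "delta_rot": [0, 0, 0]}, {"claw": 1, "slide": [-200, -140, 0], "delta_rot": [0, 0, 0]}, {"claw": 1, "slide": [-200, -140, 0], "delta_rot": [0, 0, 0]}, {"claw": 1, "slide": [-200, -140, 0], "delta_rot": [0, 0, 0]}, {"claw": 1, "slide": [-200, -140, 0], "delta_rot": [0, 0, 0]}])

```text
time: 1.7
position: [0.4885, 0.0639, 0.3004]
tool_rot: [-1.098, -2.943, -0.001]
ft_force: [1.4, -0.1, 0.5]
grip_width: 1.0
grip_force: 0.0
```

```bash
python3 -c "
from h import *
grab('wrist','w2')
m=np.hstack([cv2.resize(load(f)['color'],(400,300),interpolation=cv2.INTER_AREA) for f in('w1','w2')])
cv2.imwrite('pics/m2.png',m)
cv2.imwrite('pics/w2b.png',cv2.resize(load('w2')['color'],(800,600)))
go((.488,-.095,.25,49))"
```

```text
slide [ -97.7 -113.6   51.3] rot [-0.002  0.004 -0.009] len 158 deg 0.6
```

View pics/w1.png

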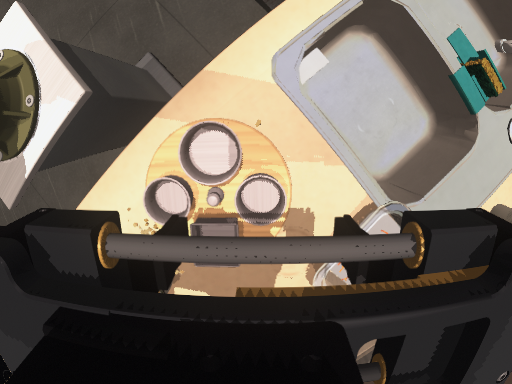

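View pics/w2b.png

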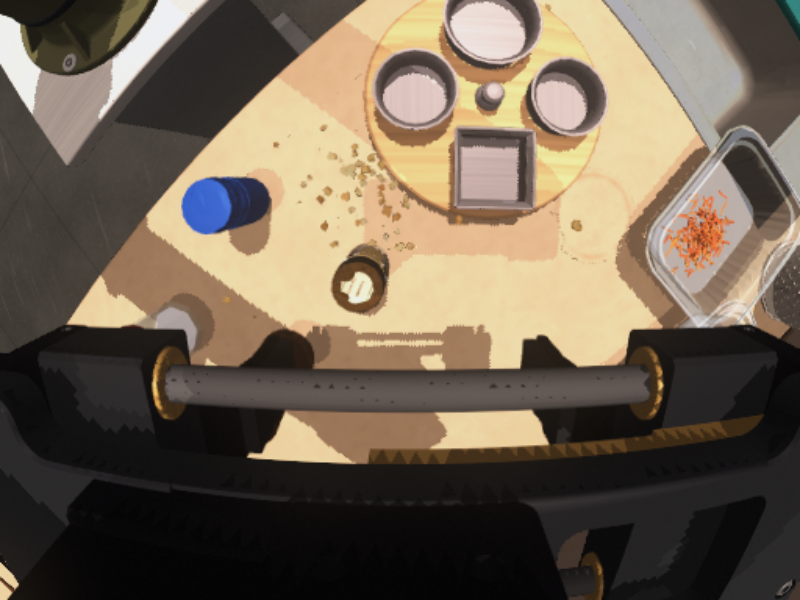

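w1 shows the wide cup rim at (211,152), the small cups at (168,200) and (261,198). The square cup is aligned with the image axes, so the carousel lies at about 49–50°. In w2 (enlarged) the square rim is at (495,168), the small ones at (416,90) and (569,97), and a's cap at (360,285). I'll check these against the earlier values.

Run:
```python
from h import *
np.set_printoptions(precision=4,suppress=True)
T=load('top0');A=load('w1');B=load('w2'); k=1/1.5625
P=dict(mill=((85,211),(211,152),(492*k,30*k)),rSE=((187,201),(168,200),(416*k,90*k)),rNW=((82,114),(261,198),(569*k,97*k)),sq=((180,105),None,(495*k,168*k)),a=((328,93),None,(360*k,285*k)))
for n,(t,a,b) in P.items():
    r=[ray(T,(t[0]+.5)/3-.5+130,(t[1]+.5)/3-.5+140),ray(B,*b,True)]+([ray(A,*a,True)] if a else [])
    p,e=tri(r); z=.105 if n=='a' else .058
    print(n,p,np.array(e),atz(B,*b,z,True)[:2], atz(A,*a,z,True)[:2] if a else '')
```

```text
mill [0.3788 0.2584 0.0367] [0.0031 0.0037 0.0028] [0.3851 0.2485] [0.3767 0.2614]
rSE [0.3837 0.1651 0.0461] [0.0009 0.0009 0.0004] [0.3855 0.1643] [0.3833 0.1704]
rNW [0.4699 0.2663 0.0459] [0.0011 0.0012 0.0007] [0.4696 0.2626] [0.4666 0.2687]
sq [0.4782 0.1741 0.0388] [0.0005 0.0005] [0.4763 0.1714] 
a [0.4739 0.0292 0.088 ] [0.0005 0.0005] [0.4726 0.0327]
```

>>> send_rows(motion=[{"claw": 1, "slide": [-98, -114, 51], "delta_rot": [0, 0, 0]}, {"claw": 1, "slide": [-98, -114, 51], "delta_rot": [0, 0, 0]}, {"claw": 1, "slide": [-98, -114, 51], "delta_rot": [0, 0, 0]}, {"claw": 1, "slide": [-98, -114, 51], "delta_rot": [0, 0, 0]}])

```text
time: 2.15
position: [0.4861, -0.0903, 0.2478]
tool_rot: [-1.11, -2.937, 0.004]
ft_force: [0.3, -0.3, 0.9]
grip_width: 1.003
grip_force: 0.0
```

```bash
python3 -c "
from h import *
d=grab('wrist','w3'); s=ctrl.get_state(); print(s['position'])
P=np.array(d['pose']); print(P[:3,3]); Rt=R.from_rotvec(s['tool_rot']).as_matrix(); print(Rt.T@(P[:3,3]-s['position']), proj(d,[.486,-.094,.17],True), proj(d,s['position']+Rt[:,2]*.003,True))
a=load('w1'); print(np.array(a['pose'])[:3,3])
cv2.imwrite('pics/w3b.png',cv2.resize(d['color'][100:340,100:420],(800,600)))
go((.487,-.095,.144,49))"
```

```text
[ 0.48661005 -0.08865158  0.24811758]
[ 0.43721401 -0.04506999  0.38722289]
[ 0.06604453 -0.00017441 -0.1390241 ] [255.89568646 208.27504148] [261.62999243 245.93982832]
[0.38475134 0.3404636  0.44080667]
slide [ -4.6  -4.3 104.1] rot [-0.002 -0.001 -0.005] len 104 deg 0.3
```

View pics/w3b.png

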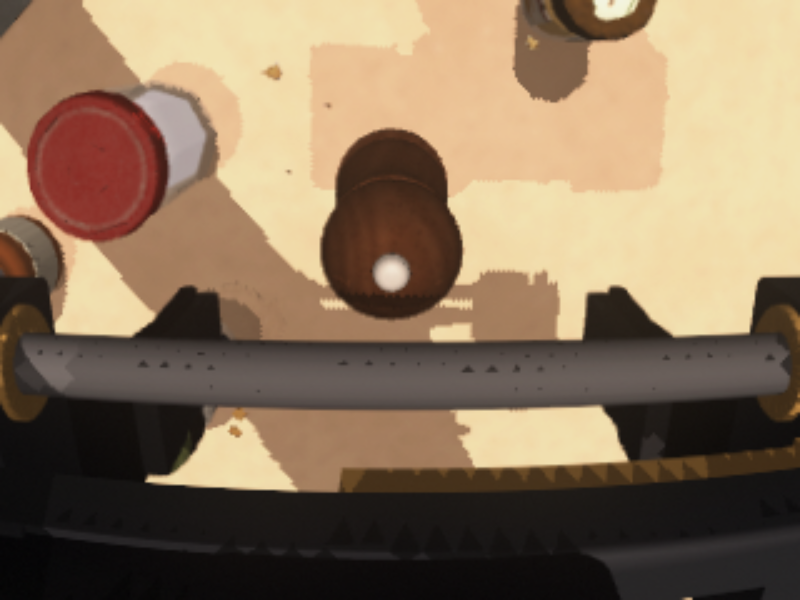

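The nut sits at (256.4,208.8) in the full image, against (255.9,208.3) predicted, so the mill is at (0.486,-0.094). Descending on its head.

>>> send_rows(motion=[{"claw": 1, "slide": [-4, -4, 50], "delta_rot": [0, 0, 0]}, {"claw": 1, "slide": [-4, -4, 90], "delta_rot": [0, 0, 0]}, {"claw": 1, "slide": [-4, -4, 104], "delta_rot": [0, 0, 0]}, {"claw": 1, "slide": [-4, -4, 104], "delta_rot": [0, 0, 0]}])

```text
time: 2.6
position: [0.4872, -0.0891, 0.144]
tool_rot: [-1.095, -2.94, 0.002]
ft_force: [0.1, 0.3, 0.3]
grip_width: 1.006
grip_force: 0.0
```

>>> send_rows(motion=[{"claw": -1, "slide": [0, 0, 0], "delta_rot": [0, 0, 0]}, {"claw": -1, "slide": [0, 0, 0], "delta_rot": [0, 0, 0]}, {"claw": -1, "slide": [0, 0, 0], "delta_rot": [0, 0, 0]}, {"claw": -1, "slide": [0, 0, 0], "delta_rot": [0, 0, 0]}, {"claw": -1, "slide": [0, 0, 0], "delta_rot": [0, 0, 0]}], grip_force=25)

```text
time: 3.1
position: [0.4885, -0.0915, 0.1462]
tool_rot: [1.1, 2.942, 0.001]
ft_force: [0.1, -0.1, -0.5]
grip_width: 0.632
grip_force: 0.1
```

>>> send_rows(motion=[{"claw": -1, "slide": [0, 0, 0], "delta_rot": [0, 0, 0]}, {"claw": -1, "slide": [0, 0, 0], "delta_rot": [0, 0, 0]}, {"claw": -1, "slide": [0, 0, 0], "delta_rot": [0, 0, 0]}])

```text
time: 3.4
position: [0.4883, -0.0917, 0.1458]
tool_rot: [1.101, 2.942, 0.0]
ft_force: [-0.6, -0.0, 2.5]
grip_width: 0.545
grip_force: 25.0
```

>>> send_rows(motion=[{"claw": -1, "slide": [0, 0, -40], "delta_rot": [0, 0, 0]}, {"claw": -1, "slide": [0, 0, -80], "delta_rot": [0, 0, 0]}, {"claw": -1, "slide": [0, 0, -120], "delta_rot": [0, 0, 0]}, {"claw": -1, "slide": [0, 0, -160], "delta_rot": [0, 0, 0]}, {"claw": -1, "slide": [0, 0, -160], "delta_rot": [0, 0, 0]}])

```text
time: 3.9
position: [0.4907, -0.0917, 0.3106]
tool_rot: [1.098, 2.935, 0.006]
ft_force: [1.1, -0.1, -1.9]
grip_width: 0.538
grip_force: 25.0
```

Run:
```python
from h import *
d=grab('wrist','w4'); s=[ctrl.get_state() for _ in range(8)]
print(np.mean([q['position'] for q in s],0),np.std([q['position'] for q in s],0), s[0]['grip_width'])
go((.47,.13,.30,49),(.376,.2555,.30,49),(.376,.2555,.175,49))
# all cup geometry from top, text heights
T=load('top0')
```

```text
[ 0.48940857 -0.0915463   0.30771026] [5.55111512e-17 0.00000000e+00 0.00000000e+00] 0.5446170028906119
slide [160.  154.4   7.8] rot [ 0.004  0.003 -0.   ] len 223 deg 0.3
slide [153.3  33.    0. ] rot [0. 0. 0.] len 157 deg 0.0
slide [  0.   0. 125.] rot [0. 0. 0.] len 125 deg 0.0
```

>>> send_rows(motion=[{"claw": -1, "slide": [40, 38, 3], "delta_rot": [0, 0, 0]}, {"claw": -1, "slide": [75, 72, 5], "delta_rot": [0, 0, 0]}, {"claw": -1, "slide": [110, 106, 7], "delta_rot": [0, 0, 0]}, {"claw": -1, "slide": [140, 135, 7], "delta_rot": [0, 0, 0]}, {"claw": -1, "slide": [160, 154, 7], "delta_rot": [0, 0, 0]}])

```text
time: 4.45
position: [0.4663, 0.1338, 0.296]
tool_rot: [-1.092, -2.942, 0.003]
ft_force: [1.0, 0.7, -1.7]
grip_width: 0.54
grip_force: 25.0
```

>>> send_rows(motion=[{"claw": -1, "slide": [40, 8, 0], "delta_rot": [0, 0, 0]}, {"claw": -1, "slide": [80, 17, 0], "delta_rot": [0, 0, 0]}, {"claw": -1, "slide": [120, 26, 0], "delta_rot": [0, 0, 0]}, {"claw": -1, "slide": [153, 33, 0], "delta_rot": [0, 0, 0]}, {"claw": -1, "slide": [153, 33, 0], "delta_rot": [0, 0, 0]}])

```text
time: 4.95
position: [0.3702, 0.2592, 0.2962]
tool_rot: [-1.086, -2.944, 0.003]
ft_force: [-1.1, -0.5, -1.7]
grip_width: 0.54
grip_force: 25.0
```

>>> send_rows(motion=[{"claw": -1, "slide": [0, 0, 0], "delta_rot": [0, 0, 0]}, {"claw": -1, "slide": [0, 0, 0], "delta_rot": [0, 0, 0]}])

```text
time: 5.15
position: [0.375, 0.2538, 0.2974]
tool_rot: [-1.103, -2.941, 0.003]
ft_force: [-0.2, -0.3, -1.8]
grip_width: 0.545
grip_force: 25.0
```

Run:
```python
from h import *
np.set_printoptions(precision=4,suppress=True)
d=grab('wrist','w5'); grab('top','t5'); s=ctrl.get_state(); print(s['position'],s['tool_rot'])
go((.3755,.255,.172,49))
a=d['color'][100:340,100:420]; t=load('t5')['color'][140:240,120:220]
m=np.zeros((600,800,3),np.uint8); m[:300,:400]=cv2.resize(a,(400,300)); m[:400,400:]=cv2.resize(t,(400,400))
m[300:,:400]=cv2.resize(load('w4')['color'][100:340,100:420],(400,300))
cv2.imwrite('pics/m5.png',m)
```

```text
[0.3753 0.2539 0.298 ] [-1.104  -2.9407  0.0014]
slide [  0.6   1.1 126. ] rot [-0.001 -0.    -0.003] len 126 deg 0.2
```

View pics/m5.png

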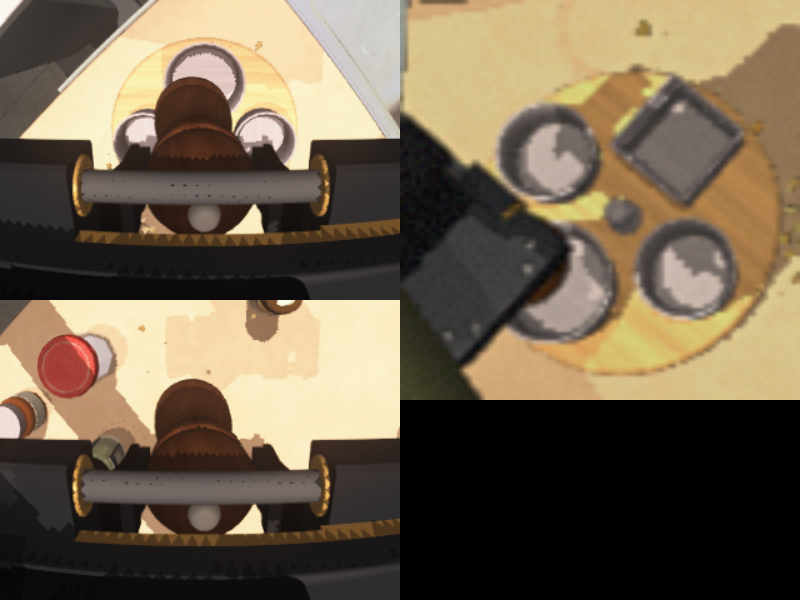

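The mill is held upright, with the wide cup just ahead of its foot; its rim is near (263,162) in the full wrist image. I'll confirm the cup centre and then lower.

Run:
```python
from h import *
d=load('w5'); print(atz(d,263,162,.058,True)); print(proj(d,[.3755,.255,.058],True))
for k in((312,210),(212,208)): print(atz(d,*k,.058,True))
```

```text
[0.37099288 0.2619843  0.058     ]
[261.21904809 168.10700495]
[0.46361213 0.2691485  0.058     ]
[0.37264009 0.16936478 0.058     ]
```

>>> send_rows(motion=[{"claw": -1, "slide": [0, 1, 35], "delta_rot": [0, 0, 0]}, {"claw": -1, "slide": [0, 1, 65], "delta_rot": [0, 0, 0]}, {"claw": -1, "slide": [0, 1, 85], "delta_rot": [0, 0, 0]}, {"claw": -1, "slide": [0, 1, 85], "delta_rot": [0, 0, 0]}])

```text
time: 5.65
position: [0.3742, 0.2537, 0.2105]
tool_rot: [-1.102, -2.939, 0.009]
ft_force: [-0.1, -0.5, -2.2]
grip_width: 0.549
grip_force: 25.0
```

>>> send_rows(motion=[{"claw": -1, "slide": [0, 0, 15], "delta_rot": [0, 0, 0]}, {"claw": -1, "slide": [0, 0, 28], "delta_rot": [0, 0, 0]}, {"claw": -1, "slide": [0, 0, 38], "delta_rot": [0, 0, 0]}, {"claw": -1, "slide": [0, 0, 38], "delta_rot": [0, 0, 0]}, {"claw": -1, "slide": [0, 0, 38], "delta_rot": [0, 0, 0]}])

```text
time: 6.15
position: [0.3755, 0.2559, 0.1758]
tool_rot: [1.101, 2.942, 0.0]
ft_force: [-0.1, 1.0, -2.4]
grip_width: 0.544
grip_force: 25.0
```

>>> send_rows(motion=[{"claw": -1, "slide": [0, 0, 2], "delta_rot": [0, 0, 0]}, {"claw": -1, "slide": [0, 0, 3], "delta_rot": [0, 0, 0]}, {"claw": -1, "slide": [0, 0, 3], "delta_rot": [0, 0, 0]}])

```text
time: 6.45
position: [0.3755, 0.256, 0.1728]
tool_rot: [1.1, 2.942, 0.001]
ft_force: [-0.2, 0.4, -1.5]
grip_width: 0.541
grip_force: 25.0
```

>>> send_rows(motion=[{"claw": -1, "slide": [0, 0, 2], "delta_rot": [0, 0, 0]}, {"claw": -1, "slide": [0, 0, 4], "delta_rot": [0, 0, 0]}, {"claw": -1, "slide": [0, 0, 4], "delta_rot": [0, 0, 0]}])

```text
time: 6.75
position: [0.3754, 0.2561, 0.1689]
tool_rot: [1.1, 2.943, 0.001]
ft_force: [-0.1, 1.9, 2.1]
grip_width: 0.541
grip_force: 25.0
```

Contact. Release and lift, then head to spice_c.

>>> send_rows(motion=[{"claw": 1, "slide": [0, 0, 0], "delta_rot": [0, 0, 0]}, {"claw": 1, "slide": [0, 0, 0], "delta_rot": [0, 0, 0]}, {"claw": 1, "slide": [0, 0, 0], "delta_rot": [0, 0, 0]}, {"claw": 1, "slide": [0, 0, 0], "delta_rot": [0, 0, 0]}])

```text
time: 7.15
position: [0.3753, 0.2556, 0.1684]
tool_rot: [-1.101, -2.942, 0.001]
ft_force: [-0.1, -0.0, -0.6]
grip_width: 0.822
grip_force: 0.0
```

>>> send_rows(motion=[{"claw": 1, "slide": [0, 0, -30], "delta_rot": [0, 0, 0]}, {"claw": 1, "slide": [0, 0, -70], "delta_rot": [0, 0, 0]}, {"claw": 1, "slide": [0, 0, -110], "delta_rot": [0, 0, 0]}, {"claw": 1, "slide": [0, 0, -110], "delta_rot": [0, 0, 0]}])

```text
time: 7.55
position: [0.3777, 0.2575, 0.2842]
tool_rot: [1.099, 2.938, 0.014]
ft_force: [0.7, 1.0, 0.3]
grip_width: 0.993
grip_force: 0.0
```

Run:
```python
from h import *
grab('wrist','w6');s=ctrl.get_state(); print(s['position'],s['grip_width'])
go((.48,.12,.28,49),(.50,-.08,.28,49),(.50,-.28,.28,49))
```

```text
[0.3766556  0.25669817 0.28137728] 0.9978990882697999
slide [-167.7  -35.3    1.3] rot [ 0.006  0.001 -0.   ] len 171 deg 0.3
slide [-146.3 -137.8    0. ] rot [0. 0. 0.] len 201 deg 0.0
slide [-131.2 -150.9    0. ] rot [0. 0. 0.] len 200 deg 0.0
```

>>> send_rows(motion=[{"claw": 1, "slide": [-45, -9, 0], "delta_rot": [0, 0, 0]}, {"claw": 1, "slide": [-90, -18, 0], "delta_rot": [0, 0, 0]}, {"claw": 1, "slide": [-135, -28, 0], "delta_rot": [0, 0, 0]}, {"claw": 1, "slide": [-168, -35, 0], "delta_rot": [0, 0, 0]}])

```text
time: 8.0
position: [0.4798, 0.1159, 0.2773]
tool_rot: [-1.104, -2.941, 0.003]
ft_force: [-0.3, 0.2, -0.3]
grip_width: 1.001
grip_force: 0.0
```

>>> send_rows(motion=[{"claw": 1, "slide": [-36, -34, 0], "delta_rot": [0, 0, 0]}, {"claw": 1, "slide": [-72, -68, 0], "delta_rot": [0, 0, 0]}, {"claw": 1, "slide": [-108, -102, 0], "delta_rot": [0, 0, 0]}, {"claw": 1, "slide": [-146, -138, 0], "delta_rot": [0, 0, 0]}])

```text
time: 8.4
position: [0.4977, -0.0803, 0.2772]
tool_rot: [-1.099, -2.941, 0.001]
ft_force: [1.6, 0.6, 0.0]
grip_width: 1.002
grip_force: 0.0
```

>>> send_rows(motion=[{"claw": 1, "slide": [-33, -38, 0], "delta_rot": [0, 0, 0]}, {"claw": 1, "slide": [-66, -76, 0], "delta_rot": [0, 0, 0]}, {"claw": 1, "slide": [-99, -114, 0], "delta_rot": [0, 0, 0]}, {"claw": 1, "slide": [-131, -151, 0], "delta_rot": [0, 0, 0]}])

```text
time: 8.8
position: [0.4974, -0.2799, 0.2774]
tool_rot: [-1.099, -2.941, -0.001]
ft_force: [-0.6, -0.6, 0.1]
grip_width: 0.997
grip_force: 0.0
```

Run:
```python
from h import *
s=ctrl.get_state(); print(s['position'],s['grip_width'])
go((.464,-.343,.28,49))
```

```text
[ 0.49741411 -0.27987696  0.27737435] 0.9967344085990677
slide [-16.2 -69.6  -2.6] rot [-0.    -0.001  0.   ] len 71 deg 0.1
```

>>> send_rows(motion=[{"claw": 1, "slide": [-8, -35, 0], "delta_rot": [0, 0, 0]}, {"claw": 1, "slide": [-16, -70, 0], "delta_rot": [0, 0, 0]}, {"claw": 1, "slide": [-16, -70, 0], "delta_rot": [0, 0, 0]}, {"claw": 1, "slide": [-16, -70, 0], "delta_rot": [0, 0, 0]}])

```text
time: 9.2
position: [0.4633, -0.3422, 0.2773]
tool_rot: [-1.104, -2.939, -0.0]
ft_force: [0.4, 0.1, 0.4]
grip_width: 1.002
grip_force: 0.0
```

Run:
```python
from h import *
d=grab('wrist','w7'); s=ctrl.get_state(); print(s['position'],s['grip_width'])
print(proj(d,[.464,-.3425,.109],True),proj(d,[.4835,-.243,.105],True))
m=np.zeros((600,800,3),np.uint8); m[:]=cv2.resize(d['color'][100:340,100:420],(800,600),interpolation=cv2.INTER_CUBIC)
m[400:,:267]=cv2.resize(load('w6')['color'],(267,200))
cv2.imwrite('pics/m7.png',m)
```

```text
[ 0.46436648 -0.34079553  0.27738471] 0.9970811927088877
[259.91746266 181.11235493] [341.87166739 134.12863037]
```

View pics/m7.png

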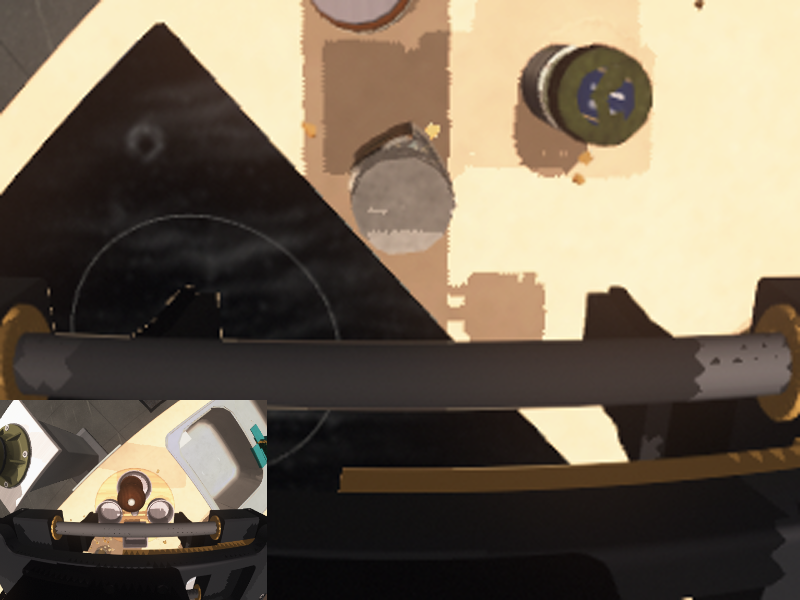

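c's cap is at (261,180) in the full image, against (260,181) predicted; the mill stands in its cup. c's body looks turned about 36° from the tool axes. I'll check its yaw with an overlay.

Run:
```python
from h import *
d=load('w7'); T=load('top0')
def ov(d,f,x0,y0,w,h,k,yaw):
    im=cv2.resize(d['color'][y0:y0+h,x0:x0+w],None,fx=k,fy=k,interpolation=cv2.INTER_CUBIC); im=np.clip(im.astype(float)*1.5,0,255).astype(np.uint8)
    if yaw is None: return im
    for z,c in((0,(0,0,255)),(.085,(0,255,0))):
        q=[]
        for i in range(4):
            a=np.radians(yaw+45+90*i); p=proj(d,[.464+.0295*np.cos(a),-.3425+.0295*np.sin(a),z],f); q.append((p-[x0,y0]+.5)*k)
        cv2.polylines(im,[np.int32(q)],True,c,1)
    return im
r1=np.hstack([ov(d,True,225,140,65,70,4.1,y) for y in(None,-5,-20)])
r2=np.hstack([ov(T,False,350,150,50,40,5.3,y) for y in(None,-5,-20)])
w=max(r1.shape[1],r2.shape[1]); m=np.zeros((r1.shape[0]+r2.shape[0],w,3),np.uint8); m[:r1.shape[0],:r1.shape[1]]=r1; m[r1.shape[0]:,:r2.shape[1]]=r2
print(m.shape); cv2.imwrite('pics/m8.png',m[:600,:800])
```

```text
(499, 798, 3)
```

View pics/m8.png

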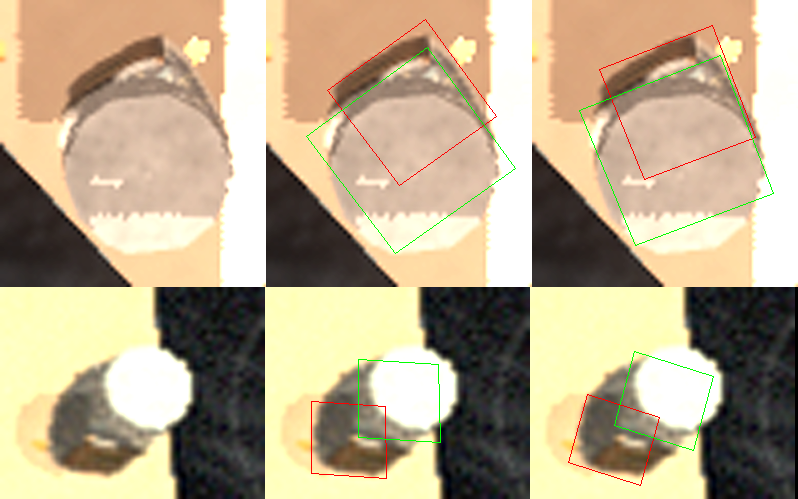

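The upper panel shows a base corner at (165,37) with edges at about 30° to the image axes, so the jar's flats lie at about 79° and -11° in the world. I'll turn 30° and descend to the cap.

>>> send_rows(motion=[{"claw": 1, "slide": [-1, -1, 30], "delta_rot": [0, 0, -0.14]}, {"claw": 1, "slide": [-1, -1, 60], "delta_rot": [0, 0, -0.28]}, {"claw": 1, "slide": [-1, -1, 90], "delta_rot": [0, 0, -0.42]}, {"claw": 1, "slide": [-1, -1, 110], "delta_rot": [0, 0, -0.52]}, {"claw": 1, "slide": [-1, -1, 110], "delta_rot": [0, 0, -0.52]}])

```text
time: 9.75
position: [0.4638, -0.3397, 0.165]
tool_rot: [-0.301, -3.121, -0.005]
ft_force: [-0.5, 0.6, -0.2]
grip_width: 1.0
grip_force: 0.0
```

>>> send_rows(motion=[{"claw": 1, "slide": [0, 0, 30], "delta_rot": [0, 0, 0]}, {"claw": 1, "slide": [0, 0, 60], "delta_rot": [0, 0, 0]}, {"claw": 1, "slide": [0, 0, 72], "delta_rot": [0, 0, 0]}, {"claw": 1, "slide": [0, 0, 72], "delta_rot": [0, 0, 0]}])

```text
time: 10.15
position: [0.4644, -0.3418, 0.0957]
tool_rot: [-0.307, -3.124, -0.002]
ft_force: [0.2, -1.2, 0.6]
grip_width: 0.997
grip_force: 0.0
```

>>> send_rows(motion=[{"claw": -1, "slide": [0, 0, 0], "delta_rot": [0, 0, 0]}, {"claw": -1, "slide": [0, 0, 0], "delta_rot": [0, 0, 0]}, {"claw": -1, "slide": [0, 0, 0], "delta_rot": [0, 0, 0]}, {"claw": -1, "slide": [0, 0, 0], "delta_rot": [0, 0, 0]}, {"claw": -1, "slide": [0, 0, 0], "delta_rot": [0, 0, 0]}], grip_force=20)

```text
time: 10.65
position: [0.4647, -0.3432, 0.097]
tool_rot: [0.307, 3.126, -0.0]
ft_force: [-0.2, -1.4, -0.1]
grip_width: 0.634
grip_force: 0.0
```

>>> send_rows(motion=[{"claw": -1, "slide": [0, 0, 0], "delta_rot": [0, 0, 0]}, {"claw": -1, "slide": [0, 0, 0], "delta_rot": [0, 0, 0]}, {"claw": -1, "slide": [0, 0, 0], "delta_rot": [0, 0, 0]}, {"claw": -1, "slide": [0, 0, 0], "delta_rot": [0, 0, 0]}])

```text
time: 11.05
position: [0.4645, -0.3432, 0.0966]
tool_rot: [0.307, 3.126, -0.0]
ft_force: [0.8, -0.2, 0.9]
grip_width: 0.495
grip_force: 20.0
```

>>> send_rows(motion=[{"claw": -1, "slide": [0, 0, -40], "delta_rot": [0, 0, 0]}, {"claw": -1, "slide": [0, 0, -80], "delta_rot": [0, 0, 0]}, {"claw": -1, "slide": [0, 0, -120], "delta_rot": [0, 0, 0]}, {"claw": -1, "slide": [0, 0, -150], "delta_rot": [0, 0, 0]}, {"claw": -1, "slide": [0, 0, -150], "delta_rot": [0, 0, 0]}])

```text
time: 11.55
position: [0.4662, -0.3447, 0.251]
tool_rot: [0.306, 3.119, -0.004]
ft_force: [0.5, 0.1, -0.8]
grip_width: 0.492
grip_force: 20.0
```

Run:
```python
from h import *
grab('wrist','w9'); s=ctrl.get_state(); print(s['position'],s['grip_width'])
go((.49,-.17,.25,79.2),(.495,.02,.25,49.3),(.475,.17,.25,49.3))
```

```text
[ 0.46531241 -0.34370497  0.24831032] 0.4967890561065288
slide [  9.6 175.2  -1.8] rot [-0.001  0.004 -0.007] len 175 deg 0.5
slide [ 30.7 187.6   0. ] rot [0.    0.    0.522] len 190 deg 29.9
slide [113.  100.7   0. ] rot [0. 0. 0.] len 151 deg 0.0
```

>>> send_rows(motion=[{"claw": -1, "slide": [2, 40, 0], "delta_rot": [0, 0, 0]}, {"claw": -1, "slide": [5, 85, 0], "delta_rot": [0, 0, 0]}, {"claw": -1, "slide": [7, 130, 0], "delta_rot": [0, 0, 0]}, {"claw": -1, "slide": [10, 175, 0], "delta_rot": [0, 0, 0]}])

```text
time: 12.0
position: [0.4878, -0.1672, 0.2445]
tool_rot: [-0.307, -3.124, -0.0]
ft_force: [0.5, 0.1, -0.9]
grip_width: 0.499
grip_force: 20.0
```

>>> send_rows(motion=[{"claw": -1, "slide": [7, 45, 0], "delta_rot": [0, 0, 0.13]}, {"claw": -1, "slide": [15, 90, 0], "delta_rot": [0, 0, 0.26]}, {"claw": -1, "slide": [23, 135, 0], "delta_rot": [0, 0, 0.39]}, {"claw": -1, "slide": [30, 170, 0], "delta_rot": [0, 0, 0.52]}, {"claw": -1, "slide": [31, 188, 0], "delta_rot": [0, 0, 0.52]}])

```text
time: 12.5
position: [0.4932, 0.0255, 0.2443]
tool_rot: [-1.096, -2.94, 0.001]
ft_force: [-0.0, 0.2, -1.3]
grip_width: 0.495
grip_force: 20.0
```

>>> send_rows(motion=[{"claw": -1, "slide": [30, 27, 0], "delta_rot": [0, 0, 0]}, {"claw": -1, "slide": [62, 55, 0], "delta_rot": [0, 0, 0]}, {"claw": -1, "slide": [92, 82, 0], "delta_rot": [0, 0, 0]}, {"claw": -1, "slide": [113, 101, 0], "delta_rot": [0, 0, 0]}, {"claw": -1, "slide": [113, 101, 0], "delta_rot": [0, 0, 0]}])

```text
time: 13.0
position: [0.4733, 0.1764, 0.2441]
tool_rot: [-1.087, -2.943, 0.002]
ft_force: [-0.1, -0.1, -0.8]
grip_width: 0.497
grip_force: 20.0
```

>>> send_rows(motion=[{"claw": -1, "slide": [0, 0, 0], "delta_rot": [0, 0, 0]}, {"claw": -1, "slide": [0, 0, 0], "delta_rot": [0, 0, 0]}])

```text
time: 13.2
position: [0.4757, 0.1698, 0.2454]
tool_rot: [-1.103, -2.941, 0.003]
ft_force: [0.4, -0.8, -1.1]
grip_width: 0.498
grip_force: 20.0
```

Run:
```python
from h import *
d=grab('wrist','w10'); s=ctrl.get_state(); print(s['position'],s['grip_width'])
go((.4745,.1695,.121,49.3))
im=d['color'][60:300,100:420].copy()
im=cv2.resize(im,(800,600),interpolation=cv2.INTER_CUBIC)
q=[]
for i in range(4):
    a=np.radians(49.3+45+90*i); p=proj(d,[.4745+.0396*np.cos(a),.1695+.0396*np.sin(a),.058],True); q.append((p-[100,60]+.5)*2.5)
cv2.polylines(im,[np.int32(q)],True,(0,255,0),1)
for c in((.4669,.2618),(.3819,.162)):
    q=[(proj(d,[c[0]+.029*np.cos(t),c[1]+.029*np.sin(t),.058],True)-[100,60]+.5)*2.5 for t in np.linspace(0,6.28,40)]
    cv2.polylines(im,[np.int32(q)],True,(0,0,255),1)
cv2.imwrite('pics/m10.png',im)
```

```text
[0.47593363 0.16971929 0.24577048] 0.49541046521820553
slide [  0.9  -0.9 124.8] rot [-0.001 -0.    -0.008] len 125 deg 0.5
```

View pics/m10.png

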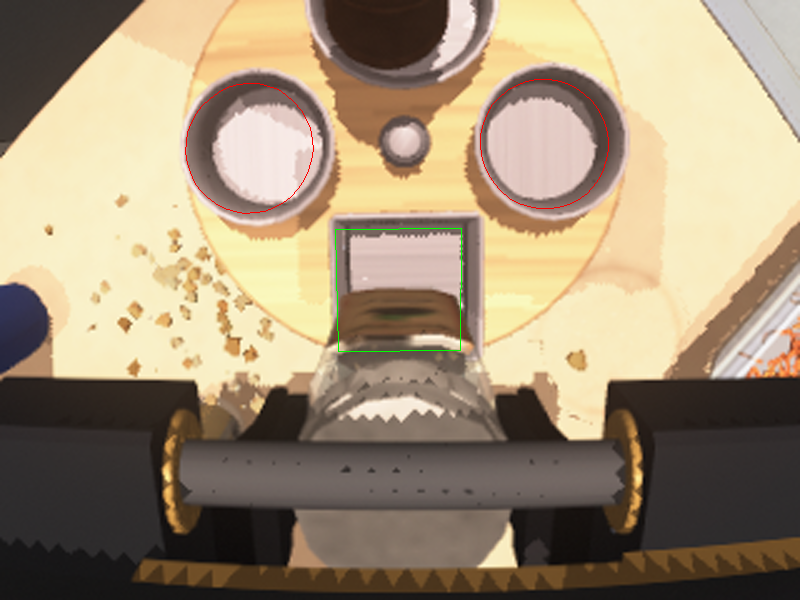

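The held jar is square with the cup. The cups sit about 3 mm further along the tool's +y than I had assumed: square rim centre x≈406 against 399 drawn. New estimates are square (0.4763,0.1715), NW (0.469,0.264) and SE (0.384,0.1645). Lowering.

>>> send_rows(motion=[{"claw": -1, "slide": [1, 2, 30], "delta_rot": [0, 0, 0]}, {"claw": -1, "slide": [1, 2, 60], "delta_rot": [0, 0, 0]}, {"claw": -1, "slide": [1, 2, 75], "delta_rot": [0, 0, 0]}, {"claw": -1, "slide": [1, 2, 75], "delta_rot": [0, 0, 0]}, {"claw": -1, "slide": [1, 2, 75], "delta_rot": [0, 0, 0]}])

```text
time: 13.75
position: [0.4769, 0.1727, 0.172]
tool_rot: [1.103, 2.941, 0.0]
ft_force: [0.5, 0.2, -0.0]
grip_width: 0.5
grip_force: 20.0
```

>>> send_rows(motion=[{"claw": -1, "slide": [0, 0, 15], "delta_rot": [0, 0, 0]}, {"claw": -1, "slide": [0, 0, 30], "delta_rot": [0, 0, 0]}, {"claw": -1, "slide": [0, 0, 42], "delta_rot": [0, 0, 0]}, {"claw": -1, "slide": [0, 0, 42], "delta_rot": [0, 0, 0]}, {"claw": -1, "slide": [0, 0, 42], "delta_rot": [0, 0, 0]}])

```text
time: 14.25
position: [0.477, 0.1736, 0.1303]
tool_rot: [1.101, 2.942, 0.001]
ft_force: [-0.6, -0.9, -1.0]
grip_width: 0.496
grip_force: 20.0
```

>>> send_rows(motion=[{"claw": -1, "slide": [0, 0, 5], "delta_rot": [0, 0, 0]}, {"claw": -1, "slide": [0, 0, 10], "delta_rot": [0, 0, 0]}, {"claw": -1, "slide": [0, 0, 10], "delta_rot": [0, 0, 0]}, {"claw": -1, "slide": [0, 0, 10], "delta_rot": [0, 0, 0]}])

```text
time: 14.65
position: [0.4764, 0.1735, 0.1195]
tool_rot: [-1.1, -2.942, 0.0]
ft_force: [-1.0, 0.9, -1.1]
grip_width: 0.495
grip_force: 20.0
```

>>> send_rows(motion=[{"claw": -1, "slide": [0, 0, 1], "delta_rot": [0, 0, 0]}, {"claw": -1, "slide": [0, 0, 1.5], "delta_rot": [0, 0, 0]}, {"claw": -1, "slide": [0, 0, 1.5], "delta_rot": [0, 0, 0]}])

```text
time: 14.95
position: [0.4768, 0.1738, 0.1194]
tool_rot: [1.1, 2.942, 0.002]
ft_force: [-2.5, -0.5, 7.5]
grip_width: 0.494
grip_force: 20.0
```

>>> send_rows(motion=[{"claw": 1, "slide": [0, 0, 0], "delta_rot": [0, 0, 0]}, {"claw": 1, "slide": [0, 0, 0], "delta_rot": [0, 0, 0]}, {"claw": 1, "slide": [0, 0, 0], "delta_rot": [0, 0, 0]}, {"claw": 1, "slide": [0, 0, 0], "delta_rot": [0, 0, 0]}])

```text
time: 15.35
position: [0.4764, 0.1735, 0.1179]
tool_rot: [-1.1, -2.942, 0.0]
ft_force: [0.9, -0.1, 0.8]
grip_width: 0.771
grip_force: 0.0
```

>>> send_rows(motion=[{"claw": 1, "slide": [0, 0, -30], "delta_rot": [0, 0, 0]}, {"claw": 1, "slide": [0, 0, -75], "delta_rot": [0, 0, 0]}, {"claw": 1, "slide": [0, 0, -120], "delta_rot": [0, 0, 0]}, {"claw": 1, "slide": [0, 0, -140], "delta_rot": [0, 0, 0]}, {"claw": 1, "slide": [0, 0, -140], "delta_rot": [0, 0, 0]}])

```text
time: 15.85
position: [0.4784, 0.1742, 0.2618]
tool_rot: [1.099, 2.938, 0.009]
ft_force: [0.3, -0.2, -0.2]
grip_width: 0.996
grip_force: 0.0
```

Run:
```python
from h import *
grab('wrist','w11'); s=ctrl.get_state(); print(s['position'],s['grip_width'],s['ft_force'])
go((.50,-.05,.26,60),(.4835,-.243,.26,79))
```

```text
[0.47724057 0.17383425 0.25942576] 0.996168731220631 [ 0.0427388  -0.113989   -0.88099567]
slide [-164.1 -154.    -0.9] rot [ 0.003  0.001 -0.192] len 225 deg 11.0
slide [ -82.2 -175.4    0. ] rot [ 0.     0.    -0.332] len 194 deg 19.0
```

>>> send_rows(motion=[{"claw": 1, "slide": [-35, -33, 0], "delta_rot": [0, 0, -0.1]}, {"claw": 1, "slide": [-70, -66, 0], "delta_rot": [0, 0, -0.19]}, {"claw": 1, "slide": [-105, -99, 0], "delta_rot": [0, 0, -0.19]}, {"claw": 1, "slide": [-137, -129, 0], "delta_rot": [0, 0, -0.19]}, {"claw": 1, "slide": [-164, -154, 0], "delta_rot": [0, 0, -0.19]}])

```text
time: 16.4
position: [0.498, -0.0531, 0.2563]
tool_rot: [-0.819, -3.031, 0.002]
ft_force: [-0.3, 0.8, 0.0]
grip_width: 1.002
grip_force: 0.0
```

>>> send_rows(motion=[{"claw": 1, "slide": [-20, -44, 0], "delta_rot": [0, 0, -0.1]}, {"claw": 1, "slide": [-40, -88, 0], "delta_rot": [0, 0, -0.2]}, {"claw": 1, "slide": [-61, -130, 0], "delta_rot": [0, 0, -0.33]}, {"claw": 1, "slide": [-82, -175, 0], "delta_rot": [0, 0, -0.33]}, {"claw": 1, "slide": [-82, -175, 0], "delta_rot": [0, 0, -0.33]}])

```text
time: 16.9
position: [0.4788, -0.2503, 0.2567]
tool_rot: [-0.324, -3.122, 0.007]
ft_force: [0.2, -0.0, -1.2]
grip_width: 0.999
grip_force: 0.0
```

>>> send_rows(motion=[{"claw": 1, "slide": [0, 0, 0], "delta_rot": [0, 0, 0]}, {"claw": 1, "slide": [0, 0, 0], "delta_rot": [0, 0, 0]}])

```text
time: 17.1
position: [0.4822, -0.2412, 0.2567]
tool_rot: [-0.305, -3.125, -0.002]
ft_force: [0.5, 0.7, 0.6]
grip_width: 1.002
grip_force: 0.0
```

Run:
```python
from h import *
print(atz(load('w7'),341.6,137.2,.105,True))
d=grab('wrist','w12'); s=ctrl.get_state(); print(s['position'],s['grip_width'])
print(proj(d,[.4835,-.243,.105],True))
g=d['color'][120:280,180:340]; hsv=cv2.cvtColor(g,cv2.COLOR_BGR2HSV)
m=((hsv[...,2]<110)).astype(np.uint8)
n,l,st,c=cv2.connectedComponentsWithStats(m); print([(st[i],c[i]+[180,120]) for i in range(1,n) if st[i][4]>150])
go((.4835,-.243,.096,79))
o=cv2.resize(g,(600,600),interpolation=cv2.INTER_CUBIC); cv2.imwrite('pics/m12.png',o)
```

```text
[ 0.48587046 -0.24533483  0.105     ]
[ 0.48248217 -0.24075627  0.25699406] 1.000885078153808
[258.11165779 185.03986153]
[(array([  55,   38,   43,   52, 1524], dtype=int32), array([255.84186352, 185.45275591])), (array([   0,   97,  160,   63, 4432], dtype=int32), array([254.69720217, 248.3601083 ]))]
slide [ -1.7  -2.1 161. ] rot [ 0.001 -0.002 -0.001] len 161 deg 0.1
```

View pics/m12.png

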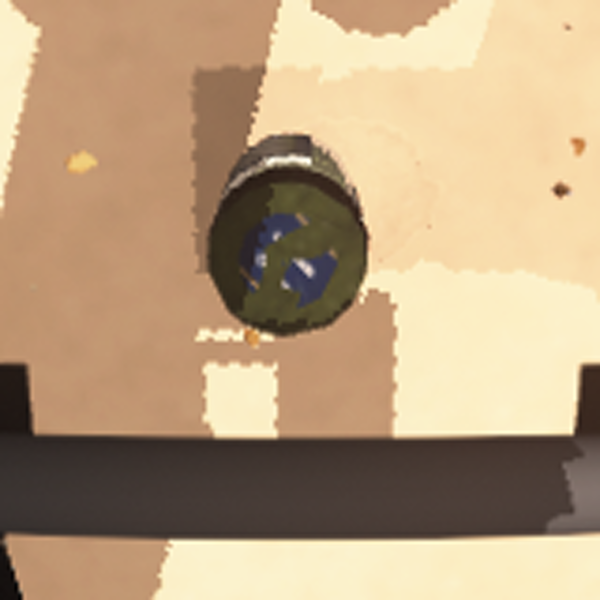

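The cap centre is at (256.4,188) in the full image, which puts b at (0.485,-0.2445). Descending.

>>> send_rows(motion=[{"claw": 1, "slide": [-3, -3, 45], "delta_rot": [0, 0, 0]}, {"claw": 1, "slide": [-3, -3, 90], "delta_rot": [0, 0, 0]}, {"claw": 1, "slide": [-3, -3, 130], "delta_rot": [0, 0, 0]}, {"claw": 1, "slide": [-3, -3, 161], "delta_rot": [0, 0, 0]}, {"claw": 1, "slide": [-3, -3, 161], "delta_rot": [0, 0, 0]}])

```text
time: 17.65
position: [0.4819, -0.2428, 0.0926]
tool_rot: [-0.302, -3.118, -0.003]
ft_force: [-0.4, -1.0, -0.3]
grip_width: 0.997
grip_force: 0.0
```

>>> send_rows(motion=[{"claw": -1, "slide": [0, 0, 0], "delta_rot": [0, 0, 0]}, {"claw": -1, "slide": [0, 0, 0], "delta_rot": [0, 0, 0]}, {"claw": -1, "slide": [0, 0, 0], "delta_rot": [0, 0, 0]}, {"claw": -1, "slide": [0, 0, 0], "delta_rot": [0, 0, 0]}, {"claw": -1, "slide": [0, 0, 0], "delta_rot": [0, 0, 0]}], grip_force=20)

```text
time: 18.15
position: [0.4852, -0.2465, 0.0979]
tool_rot: [0.307, 3.125, 0.0]
ft_force: [-1.0, 0.1, 0.7]
grip_width: 0.632
grip_force: 0.0
```

>>> send_rows(motion=[{"claw": -1, "slide": [0, 0, 0], "delta_rot": [0, 0, 0]}, {"claw": -1, "slide": [0, 0, 0], "delta_rot": [0, 0, 0]}, {"claw": -1, "slide": [0, 0, 0], "delta_rot": [0, 0, 0]}, {"claw": -1, "slide": [0, 0, 0], "delta_rot": [0, 0, 0]}])

```text
time: 18.55
position: [0.4849, -0.2464, 0.0973]
tool_rot: [0.307, 3.126, 0.0]
ft_force: [0.9, 0.4, 3.5]
grip_width: 0.499
grip_force: 20.0
```

>>> send_rows(motion=[{"claw": -1, "slide": [0, 0, -40], "delta_rot": [0, 0, 0]}, {"claw": -1, "slide": [0, 0, -85], "delta_rot": [0, 0, 0]}, {"claw": -1, "slide": [0, 0, -130], "delta_rot": [0, 0, 0]}, {"claw": -1, "slide": [0, 0, -165], "delta_rot": [0, 0, 0]}, {"claw": -1, "slide": [0, 0, -165], "delta_rot": [0, 0, 0]}])

```text
time: 19.05
position: [0.4869, -0.2479, 0.2669]
tool_rot: [0.307, 3.118, -0.002]
ft_force: [0.7, -0.3, -1.4]
grip_width: 0.497
grip_force: 20.0
```

Run:
```python
from h import *
s=ctrl.get_state(); print(s['position'],s['grip_width'])
go((.495,-.04,.26,79),(.51,.14,.26,90),(.469,.264,.26,90))
```

```text
[ 0.48685603 -0.24785332  0.26694129] 0.49691362695748015
slide [ 32.6 205.5   6.6] rot [-0.     0.009 -0.004] len 208 deg 0.6
slide [ 19.6 179.6   0. ] rot [ 0.     0.    -0.192] len 181 deg 11.0
slide [ 41. 124.   0.] rot [0. 0. 0.] len 131 deg 0.0
```

>>> send_rows(motion=[{"claw": -1, "slide": [7, 45, 0], "delta_rot": [0, 0, 0]}, {"claw": -1, "slide": [14, 90, 0], "delta_rot": [0, 0, 0]}, {"claw": -1, "slide": [21, 135, 0], "delta_rot": [0, 0, 0]}, {"claw": -1, "slide": [28, 175, 0], "delta_rot": [0, 0, 0]}, {"claw": -1, "slide": [33, 205, 0], "delta_rot": [0, 0, 0]}])

```text
time: 19.55
position: [0.4912, -0.0356, 0.2605]
tool_rot: [-0.302, -3.125, -0.001]
ft_force: [-0.1, 0.2, -2.0]
grip_width: 0.499
grip_force: 20.0
```

>>> send_rows(motion=[{"claw": -1, "slide": [5, 45, 0], "delta_rot": [0, 0, -0.1]}, {"claw": -1, "slide": [10, 90, 0], "delta_rot": [0, 0, -0.19]}, {"claw": -1, "slide": [15, 135, 0], "delta_rot": [0, 0, -0.19]}, {"claw": -1, "slide": [20, 180, 0], "delta_rot": [0, 0, -0.19]}])

```text
time: 19.95
position: [0.5067, 0.1431, 0.2605]
tool_rot: [-0.009, -3.14, 0.001]
ft_force: [0.7, -0.4, -0.3]
grip_width: 0.498
grip_force: 20.0
```

>>> send_rows(motion=[{"claw": -1, "slide": [14, 42, 0], "delta_rot": [0, 0, 0]}, {"claw": -1, "slide": [28, 84, 0], "delta_rot": [0, 0, 0]}, {"claw": -1, "slide": [41, 124, 0], "delta_rot": [0, 0, 0]}, {"claw": -1, "slide": [41, 124, 0], "delta_rot": [0, 0, 0]}, {"claw": -1, "slide": [41, 124, 0], "delta_rot": [0, 0, 0]}])

```text
time: 20.45
position: [0.4662, 0.2663, 0.2603]
tool_rot: [-0.005, -3.14, 0.004]
ft_force: [-0.2, -0.4, -1.8]
grip_width: 0.502
grip_force: 20.0
```

>>> send_rows(motion=[{"claw": -1, "slide": [0, 0, 0], "delta_rot": [0, 0, 0]}, {"claw": -1, "slide": [0, 0, 0], "delta_rot": [0, 0, 0]}])

```text
time: 20.65
position: [0.4679, 0.264, 0.2616]
tool_rot: [-0.014, -3.141, 0.001]
ft_force: [0.6, -0.2, -1.0]
grip_width: 0.498
grip_force: 20.0
```

Run:
```python
from h import *
d=grab('wrist','w13'); s=ctrl.get_state(); print(s['position'],s['grip_width'])
go((.469,.264,.122,90))
im=cv2.resize(d['color'][60:300,100:420],(800,600),interpolation=cv2.INTER_CUBIC)
for c,r in(((.469,.264),.029),((.384,.1645),.029),((.377,.258),.0365)):
    q=[(proj(d,[c[0]+r*np.cos(t),c[1]+r*np.sin(t),.058],True)-[100,60]+.5)*2.5 for t in np.linspace(0,6.28,40)]
    cv2.polylines(im,[np.int32(q)],True,(0,0,255),1)
cv2.imwrite('pics/m13.png',im)
```

```text
[0.46790002 0.26425434 0.26187341] 0.4993081084738088
slide [ -1.1  -0.2 139.9] rot [-0.    -0.    -0.009] len 140 deg 0.5
```

View pics/m13.png

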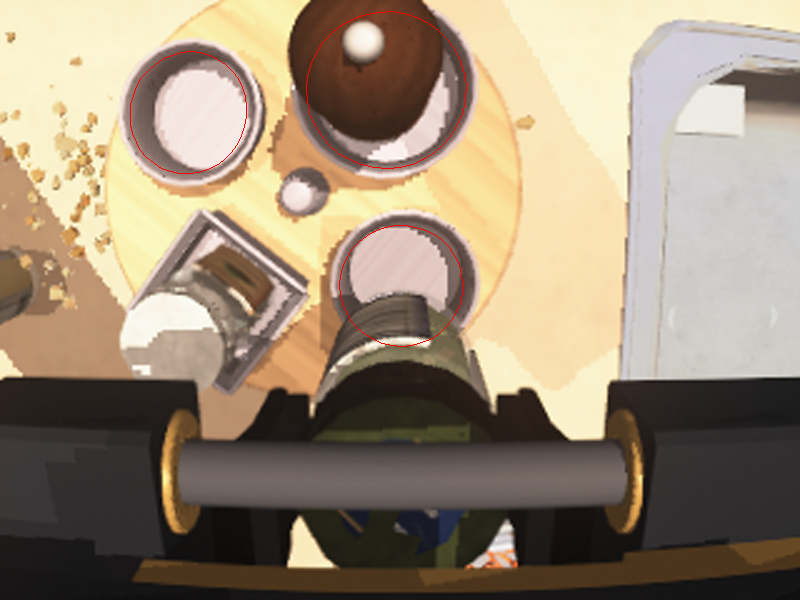

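c and the mill stand in their cups. The NW cup's outer rim is centred at about (404,284) in the crop, against (401,286) drawn, so it is at about (0.468,0.2655). Lowering b.

>>> send_rows(motion=[{"claw": -1, "slide": [0, 1, 35], "delta_rot": [0, 0, 0]}, {"claw": -1, "slide": [0, 1, 70], "delta_rot": [0, 0, 0]}, {"claw": -1, "slide": [0, 1, 90], "delta_rot": [0, 0, 0]}, {"claw": -1, "slide": [0, 1, 90], "delta_rot": [0, 0, 0]}, {"claw": -1, "slide": [0, 1, 90], "delta_rot": [0, 0, 0]}])

```text
time: 21.2
position: [0.4678, 0.2663, 0.1727]
tool_rot: [0.011, 3.141, 0.0]
ft_force: [0.5, -0.3, -0.4]
grip_width: 0.504
grip_force: 20.0
```

>>> send_rows(motion=[{"claw": -1, "slide": [0, 0, 15], "delta_rot": [0, 0, 0]}, {"claw": -1, "slide": [0, 0, 30], "delta_rot": [0, 0, 0]}, {"claw": -1, "slide": [0, 0, 40], "delta_rot": [0, 0, 0]}, {"claw": -1, "slide": [0, 0, 40], "delta_rot": [0, 0, 0]}, {"claw": -1, "slide": [0, 0, 40], "delta_rot": [0, 0, 0]}])

```text
time: 21.7
position: [0.4679, 0.2671, 0.1331]
tool_rot: [0.009, 3.14, 0.001]
ft_force: [0.6, -0.6, -0.8]
grip_width: 0.495
grip_force: 20.0
```

>>> send_rows(motion=[{"claw": -1, "slide": [0, 0, 4], "delta_rot": [0, 0, 0]}, {"claw": -1, "slide": [0, 0, 7], "delta_rot": [0, 0, 0]}, {"claw": -1, "slide": [0, 0, 7], "delta_rot": [0, 0, 0]}])

```text
time: 22.0
position: [0.4671, 0.2668, 0.1249]
tool_rot: [-0.009, -3.141, 0.0]
ft_force: [0.8, -0.1, -1.4]
grip_width: 0.502
grip_force: 20.0
```

The fourth cup, at (0.384,0.1645), is only 0.418 m from the base and so out of reach. While b is held in its cup I'll turn the carousel about 40° with it, in an arc about (0.427,0.214).

>>> send_rows(motion=[{"claw": -1, "slide": [3.8, 2.7, 0], "delta_rot": [0, 0, -0.07]}, {"claw": -1, "slide": [7.7, 5.1, 0], "delta_rot": [0, 0, -0.14]}, {"claw": -1, "slide": [11.9, 7.2, 0], "delta_rot": [0, 0, -0.21]}, {"claw": -1, "slide": [16.1, 9, 0], "delta_rot": [0, 0, -0.28]}, {"claw": -1, "slide": [20.5, 10.5, 0], "delta_rot": [0, 0, -0.35]}])

```text
time: 22.5
position: [0.4477, 0.2769, 0.1253]
tool_rot: [-0.541, 3.093, -0.001]
ft_force: [1.7, -1.5, -2.2]
grip_width: 0.497
grip_force: 20.0
```

>>> send_rows(motion=[{"claw": -1, "slide": [3.8, 2.7, 0], "delta_rot": [0, 0, -0.07]}, {"claw": -1, "slide": [7.7, 5.1, 0], "delta_rot": [0, 0, -0.14]}, {"claw": -1, "slide": [11.9, 7.2, 0], "delta_rot": [0, 0, -0.21]}, {"claw": -1, "slide": [16.1, 9, 0], "delta_rot": [0, 0, -0.28]}, {"claw": -1, "slide": [20.5, 10.5, 0], "delta_rot": [0, 0, -0.35]}])

```text
time: 23.0
position: [0.425, 0.2803, 0.1255]
tool_rot: [-1.072, 2.951, -0.001]
ft_force: [2.0, -0.0, -1.5]
grip_width: 0.497
grip_force: 20.0
```

>>> send_rows(motion=[{"claw": -1, "slide": [0, 0, 0], "delta_rot": [0, 0, 0]}, {"claw": -1, "slide": [0, 0, 2], "delta_rot": [0, 0, 0]}, {"claw": -1, "slide": [0, 0, 4], "delta_rot": [0, 0, 0]}, {"claw": -1, "slide": [0, 0, 4], "delta_rot": [0, 0, 0]}])

```text
time: 23.4
position: [0.4239, 0.2802, 0.1207]
tool_rot: [1.067, -2.954, 0.0]
ft_force: [0.6, 0.3, -1.8]
grip_width: 0.5
grip_force: 20.0
```

Run:
```python
from h import *
grab('wrist','w14'); d=grab('top','t14'); s=ctrl.get_state(); print(s['position'],s['tool_rot'],s['ft_force'])
m=np.hstack([cv2.resize(d['color'][140:240,110:210],(400,400),interpolation=cv2.INTER_CUBIC),cv2.resize(load('w14')['color'][60:360,100:400],(400,400))])
cv2.imwrite('pics/m14.png',m)
```

```text
[0.4240094  0.28030416 0.12085809] [ 1.06791381e+00 -2.95417125e+00  3.96733849e-04] [ 1.27989582 -1.23419282 -1.58297554]
```

View pics/m14.png

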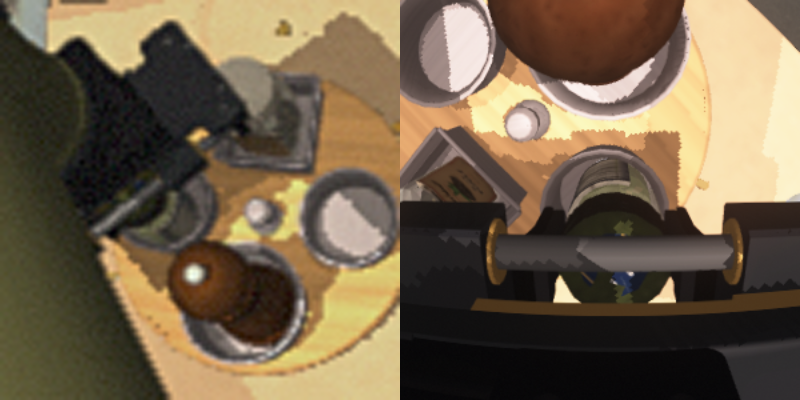

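The carousel turned by about 40° with everything upright; the empty cup is now at (350,218) in the left panel. Set b down and release.

>>> send_rows(motion=[{"claw": -1, "slide": [0, 0, 1], "delta_rot": [0, 0, 0]}, {"claw": -1, "slide": [0, 0, 1.5], "delta_rot": [0, 0, 0]}, {"claw": -1, "slide": [0, 0, 1.5], "delta_rot": [0, 0, 0]}])

```text
time: 23.8
position: [0.4245, 0.2808, 0.1202]
tool_rot: [-1.068, 2.953, 0.001]
ft_force: [0.1, -0.4, 3.9]
grip_width: 0.499
grip_force: 20.0
```

>>> send_rows(motion=[{"claw": 0.8, "slide": [0, 0, 0], "delta_rot": [0, 0, 0]}, {"claw": 0.8, "slide": [0, 0, 0], "delta_rot": [0, 0, 0]}, {"claw": 0.8, "slide": [0, 0, 0], "delta_rot": [0, 0, 0]}, {"claw": 0.8, "slide": [0, 0, 0], "delta_rot": [0, 0, 0]}])

```text
time: 24.2
position: [0.4237, 0.2803, 0.1193]
tool_rot: [1.069, -2.954, 0.0]
ft_force: [-0.7, 0.6, -0.7]
grip_width: 0.777
grip_force: 0.0
```

>>> send_rows(motion=[{"claw": 0.8, "slide": [0, 0, -30], "delta_rot": [0, 0, 0]}, {"claw": 0.8, "slide": [0, 0, -75], "delta_rot": [0, 0, 0]}, {"claw": 1, "slide": [0, 0, -120], "delta_rot": [0, 0, 0]}, {"claw": 1, "slide": [0, 0, -140], "delta_rot": [0, 0, 0]}, {"claw": 1, "slide": [0, 0, -140], "delta_rot": [0, 0, 0]}])

```text
time: 24.7
position: [0.4256, 0.2816, 0.2634]
tool_rot: [-1.066, 2.948, 0.004]
ft_force: [0.2, -0.6, 0.1]
grip_width: 0.99
grip_force: 0.0
```

Run:
```python
from h import *
d=grab('wrist','w15'); s=ctrl.get_state(); print(s['position'],s['tool_rot'])
print(atz(load('t14'),197,194,.058))
go((.50,.16,.26,90),(.475,.03,.26,70),(.475,.03,.26,50))
```

```text
[0.42457146 0.2808775  0.26097312] [-1.06775761e+00  2.95148689e+00  1.90244266e-03]
[0.41724678 0.14861913 0.058     ]
slide [  19.4 -141.2    0.9] rot [0.001 0.003 0.694] len 142 deg 39.8
slide [  25. -130.    0.] rot [0.    0.    0.349] len 132 deg 20.0
slide [0. 0. 0.] rot [0.    0.    0.349] len 0 deg 20.0
```

>>> send_rows(motion=[{"claw": 1, "slide": [5, -35, 0], "delta_rot": [0, 0, 0.14]}, {"claw": 1, "slide": [10, -72, 0], "delta_rot": [0, 0, 0.28]}, {"claw": 1, "slide": [15, -108, 0], "delta_rot": [0, 0, 0.42]}, {"claw": 1, "slide": [19, -141, 0], "delta_rot": [0, 0, 0.56]}, {"claw": 1, "slide": [19, -141, 0], "delta_rot": [0, 0, 0.694]}])

```text
time: 25.25
position: [0.5011, 0.1539, 0.2577]
tool_rot: [-0.022, -3.14, 0.006]
ft_force: [-0.5, 0.1, 0.0]
grip_width: 1.003
grip_force: 0.0
```

>>> send_rows(motion=[{"claw": 1, "slide": [8, -43, 0], "delta_rot": [0, 0, 0.14]}, {"claw": 1, "slide": [17, -87, 0], "delta_rot": [0, 0, 0.28]}, {"claw": 1, "slide": [30, -131, 0], "delta_rot": [0, 0, 0.42]}, {"claw": 1, "slide": [30, -131, 0], "delta_rot": [0, 0, 0.56]}, {"claw": 1, "slide": [30, -131, 0], "delta_rot": [0, 0, 0.698]}])

```text
time: 25.75
position: [0.4684, 0.0272, 0.2579]
tool_rot: [-1.087, -2.945, 0.001]
ft_force: [-0.3, 0.8, -0.1]
grip_width: 1.0
grip_force: 0.0
```

>>> send_rows(motion=[{"claw": 1, "slide": [0, 0, 0], "delta_rot": [0, 0, 0]}, {"claw": 1, "slide": [0, 0, 0], "delta_rot": [0, 0, 0]}])

```text
time: 25.95
position: [0.469, 0.029, 0.2583]
tool_rot: [-1.068, -2.953, 0.002]
ft_force: [0.0, -0.2, -0.4]
grip_width: 0.999
grip_force: 0.0
```

Run:
```python
from h import *
d=grab('wrist','w16'); s=ctrl.get_state(); print(s['position'],s['tool_rot'])
print(proj(d,[.469,.0287,.105],True))
go((.469,.0287,.096,50))
im=cv2.resize(d['color'][0:240,100:420],(800,600),interpolation=cv2.INTER_CUBIC); cv2.imwrite('pics/m16.png',im)
```

```text
[0.46916929 0.02909666 0.2585946 ] [-1.06847085e+00 -2.95289520e+00  1.83482944e-03]
[259.70664368 183.55445768]
slide [ -0.3  -0.2 162.6] rot [-0.002 -0.001  0.004] len 163 deg 0.2
```

View pics/m16.png

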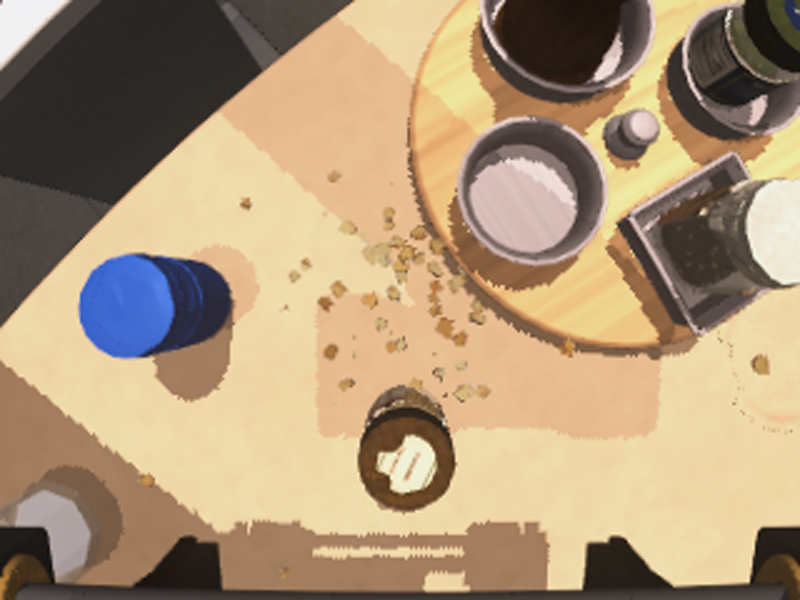

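a's cap is at (262.6,183.4) in the full image, about 1.5 mm along +y from the prediction. The empty cup's rim is at (533,190) in the crop, i.e. (313,76). Grasping a.

Run:
```python
from h import *
d=load('w16'); print(atz(d,313,75.8,.058,True),atz(d,262.6,183.4,.105,True))
```

```text
[0.41910028 0.14896645 0.058     ] [0.470748   0.03104647 0.105     ]
```

>>> send_rows(motion=[{"claw": 1, "slide": [0, 1.5, 45], "delta_rot": [0, 0, 0]}, {"claw": 1, "slide": [0, 1.5, 90], "delta_rot": [0, 0, 0]}, {"claw": 1, "slide": [0, 1.5, 130], "delta_rot": [0, 0, 0]}, {"claw": 1, "slide": [0, 1.5, 162], "delta_rot": [0, 0, 0]}, {"claw": 1, "slide": [0, 1.5, 162], "delta_rot": [0, 0, 0]}])

```text
time: 26.5
position: [0.4666, 0.0297, 0.0932]
tool_rot: [-1.068, -2.946, 0.009]
ft_force: [-0.5, -0.6, 0.3]
grip_width: 0.999
grip_force: 0.0
```

>>> send_rows(motion=[{"claw": -1, "slide": [0, 0, 0], "delta_rot": [0, 0, 0]}, {"claw": -1, "slide": [0, 0, 0], "delta_rot": [0, 0, 0]}, {"claw": -1, "slide": [0, 0, 0], "delta_rot": [0, 0, 0]}, {"claw": -1, "slide": [0, 0, 0], "delta_rot": [0, 0, 0]}, {"claw": -1, "slide": [0, 0, 0], "delta_rot": [0, 0, 0]}], grip_force=20)

```text
time: 27.0
position: [0.4712, 0.0302, 0.0984]
tool_rot: [1.073, 2.951, 0.002]
ft_force: [0.9, 0.5, 0.1]
grip_width: 0.633
grip_force: 0.0
```

>>> send_rows(motion=[{"claw": -1, "slide": [0, 0, 0], "delta_rot": [0, 0, 0]}, {"claw": -1, "slide": [0, 0, 0], "delta_rot": [0, 0, 0]}, {"claw": -1, "slide": [0, 0, 0], "delta_rot": [0, 0, 0]}, {"claw": -1, "slide": [0, 0, 0], "delta_rot": [0, 0, 0]}])

```text
time: 27.4
position: [0.4707, 0.03, 0.0977]
tool_rot: [1.074, 2.952, 0.0]
ft_force: [-0.4, 0.2, 2.7]
grip_width: 0.462
grip_force: 20.0
```

>>> send_rows(motion=[{"claw": -1, "slide": [0, 0, -40], "delta_rot": [0, 0, 0]}, {"claw": -1, "slide": [0, 0, -85], "delta_rot": [0, 0, 0]}, {"claw": -1, "slide": [0, 0, -130], "delta_rot": [0, 0, 0]}, {"claw": -1, "slide": [0, 0, -165], "delta_rot": [0, 0, 0]}, {"claw": -1, "slide": [0, 0, -165], "delta_rot": [0, 0, 0]}])

```text
time: 27.9
position: [0.4733, 0.0304, 0.2676]
tool_rot: [1.072, 2.945, 0.009]
ft_force: [0.3, 0.2, -1.3]
grip_width: 0.464
grip_force: 20.0
```

Run:
```python
from h import *
s=ctrl.get_state(); print(s['position'],s['grip_width'])
go((.419,.151,.26,50))
```

```text
[0.47328326 0.03036862 0.26756638] 0.46392774746219967
slide [119.1  57.5   7.4] rot [0.008 0.005 0.   ] len 132 deg 0.5
```

>>> send_rows(motion=[{"claw": -1, "slide": [38, 18, 2], "delta_rot": [0, 0, 0]}, {"claw": -1, "slide": [78, 37, 4], "delta_rot": [0, 0, 0]}, {"claw": -1, "slide": [119, 57, 6], "delta_rot": [0, 0, 0]}, {"claw": -1, "slide": [119, 57, 6], "delta_rot": [0, 0, 0]}, {"claw": -1, "slide": [119, 57, 6], "delta_rot": [0, 0, 0]}])

```text
time: 28.4
position: [0.4151, 0.1506, 0.2552]
tool_rot: [-1.069, -2.953, 0.003]
ft_force: [0.6, -0.2, -1.5]
grip_width: 0.461
grip_force: 20.0
```

>>> send_rows(motion=[{"claw": -1, "slide": [0, 0, 0], "delta_rot": [0, 0, 0]}, {"claw": -1, "slide": [0, 0, 0], "delta_rot": [0, 0, 0]}])

```text
time: 28.6
position: [0.4164, 0.1488, 0.2561]
tool_rot: [-1.078, -2.951, 0.001]
ft_force: [-0.3, -0.3, -0.2]
grip_width: 0.464
grip_force: 20.0
```

Run:
```python
from h import *
d=grab('wrist','w17'); s=ctrl.get_state(); print(s['position'],s['tool_rot'],s['joint_positions'])
im=cv2.resize(d['color'][60:300,100:420],(800,600),interpolation=cv2.INTER_CUBIC)
c=(.419,.150);r=.029
q=[(proj(d,[c[0]+r*np.cos(t),c[1]+r*np.sin(t),.058],True)-[100,60]+.5)*2.5 for t in np.linspace(0,6.28,40)]
cv2.polylines(im,[np.int32(q)],True,(0,0,255),1)
cv2.imwrite('pics/m17.png',im)
```

```text
[0.41647116 0.14898855 0.25630267] [-1.07752277e+00 -2.95077687e+00  3.41132888e-04] [-0.69188247 -0.14352594  0.26228269  1.92390187  0.03795055  1.35684019
  0.43030417]
```

View pics/m17.png

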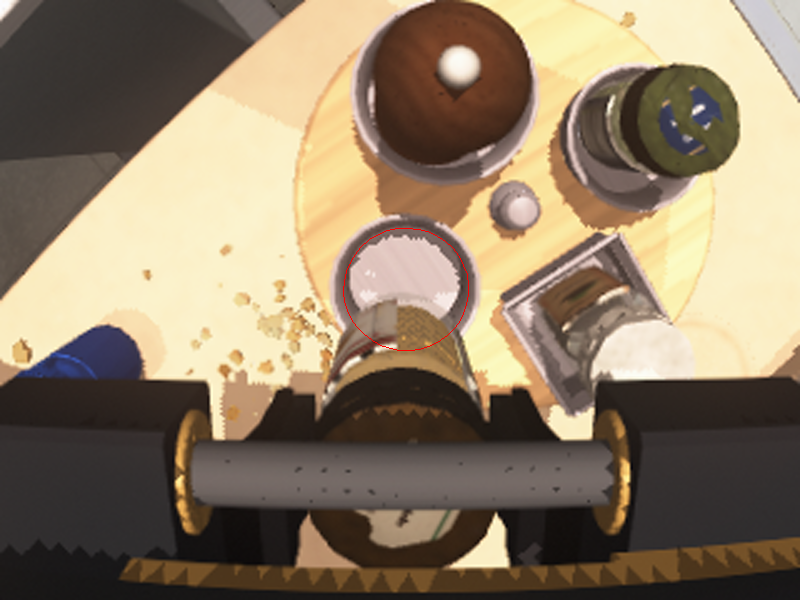

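All three placed items stand upright, and the drawn ring matches the empty cup (outer rim centre about (406,288)). Lowering a.

>>> send_rows(motion=[{"claw": -1, "slide": [-1, 2, 35], "delta_rot": [0, 0, 0]}, {"claw": -1, "slide": [-1, 2, 70], "delta_rot": [0, 0, 0]}, {"claw": -1, "slide": [-1, 2, 85], "delta_rot": [0, 0, 0]}, {"claw": -1, "slide": [-1, 2, 85], "delta_rot": [0, 0, 0]}, {"claw": -1, "slide": [-1, 2, 85], "delta_rot": [0, 0, 0]}])

```text
time: 29.15
position: [0.4186, 0.1507, 0.1721]
tool_rot: [1.076, 2.951, 0.001]
ft_force: [-0.2, 0.2, -0.2]
grip_width: 0.462
grip_force: 20.0
```

>>> send_rows(motion=[{"claw": -1, "slide": [0, 0, 15], "delta_rot": [0, 0, 0]}, {"claw": -1, "slide": [0, 0, 30], "delta_rot": [0, 0, 0]}, {"claw": -1, "slide": [0, 0, 40], "delta_rot": [0, 0, 0]}, {"claw": -1, "slide": [0, 0, 40], "delta_rot": [0, 0, 0]}, {"claw": -1, "slide": [0, 0, 40], "delta_rot": [0, 0, 0]}])

```text
time: 29.65
position: [0.4187, 0.1513, 0.1324]
tool_rot: [1.074, 2.951, 0.002]
ft_force: [0.4, -0.5, -1.0]
grip_width: 0.462
grip_force: 20.0
```

>>> send_rows(motion=[{"claw": -1, "slide": [0, 0, 4], "delta_rot": [0, 0, 0]}, {"claw": -1, "slide": [0, 0, 8], "delta_rot": [0, 0, 0]}, {"claw": -1, "slide": [0, 0, 8], "delta_rot": [0, 0, 0]}, {"claw": -1, "slide": [0, 0, 8], "delta_rot": [0, 0, 0]}])

```text
time: 30.05
position: [0.4181, 0.1511, 0.1236]
tool_rot: [-1.074, -2.952, 0.0]
ft_force: [-0.3, -0.6, -1.7]
grip_width: 0.46
grip_force: 20.0
```

>>> send_rows(motion=[{"claw": -1, "slide": [0, 0, 1.5], "delta_rot": [0, 0, 0]}, {"claw": -1, "slide": [0, 0, 3], "delta_rot": [0, 0, 0]}, {"claw": -1, "slide": [0, 0, 3.5], "delta_rot": [0, 0, 0]}, {"claw": -1, "slide": [0, 0, 3.5], "delta_rot": [0, 0, 0]}])

```text
time: 30.45
position: [0.4184, 0.1511, 0.1207]
tool_rot: [1.074, 2.952, 0.001]
ft_force: [-1.1, -1.6, 5.2]
grip_width: 0.467
grip_force: 20.0
```

>>> send_rows(motion=[{"claw": 0.8, "slide": [0, 0, 0], "delta_rot": [0, 0, 0]}, {"claw": 0.8, "slide": [0, 0, 0], "delta_rot": [0, 0, 0]}, {"claw": 0.8, "slide": [0, 0, 0], "delta_rot": [0, 0, 0]}, {"claw": 0.8, "slide": [0, 0, 0], "delta_rot": [0, 0, 0]}])

```text
time: 30.85
position: [0.418, 0.1511, 0.1199]
tool_rot: [-1.074, -2.952, 0.0]
ft_force: [-0.7, 0.3, -0.4]
grip_width: 0.739
grip_force: 0.0
```

>>> send_rows(motion=[{"claw": 0.8, "slide": [0, 0, -30], "delta_rot": [0, 0, 0]}, {"claw": 0.8, "slide": [0, 0, -75], "delta_rot": [0, 0, 0]}, {"claw": 1, "slide": [0, 0, -120], "delta_rot": [0, 0, 0]}, {"claw": 1, "slide": [0, 0, -165], "delta_rot": [0, 0, 0]}, {"claw": 1, "slide": [0, 0, -165], "delta_rot": [0, 0, 0]}])

```text
time: 31.35
position: [0.421, 0.1523, 0.2915]
tool_rot: [1.071, 2.945, 0.014]
ft_force: [0.7, 0.7, 0.5]
grip_width: 0.987
grip_force: 0.0
```

>>> send_rows(motion=[{"claw": 1, "slide": [-40, -40, 0], "delta_rot": [0, 0, 0]}, {"claw": 1, "slide": [-75, -75, 0], "delta_rot": [0, 0, 0]}, {"claw": 1, "slide": [-100, -100, 0], "delta_rot": [0, 0, 0]}, {"claw": 1, "slide": [-100, -100, 0], "delta_rot": [0, 0, 0]}])

```text
time: 31.75
position: [0.4305, 0.004, 0.2847]
tool_rot: [1.088, 2.946, -0.001]
ft_force: [0.3, 0.0, -0.2]
grip_width: 1.0
grip_force: 0.0
```

Run:
```python
from h import *
t=grab('top','t18'); s=grab('scene','s18'); w=grab('wrist','w18'); print(ctrl.get_state()['position'])
m=np.zeros((600,800,3),np.uint8)
m[:300]=cv2.resize(t['color'][140:240,120:387],(800,300),interpolation=cv2.INTER_CUBIC)
m[300:,:400]=cv2.resize(s['color'][140:260,180:340],(400,300),interpolation=cv2.INTER_CUBIC)
m[300:,400:]=cv2.resize(w['color'][0:240,100:420],(400,300))
cv2.imwrite('pics/m18.png',m)
```

```text
[0.43018916 0.01091934 0.28451725]
```

View pics/m18.png

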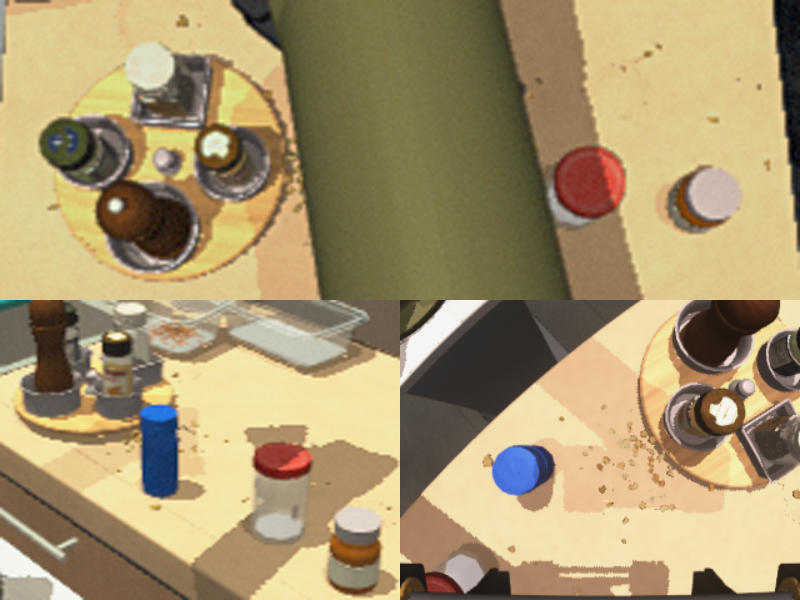

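All four stand upright in their cups (top panel: b (85,150), mill (150,225), a (232,160), c (165,85)). The pasta, jam and blue jars haven't moved. Handing in.

>>> send_rows(motion=[{"claw": 1, "slide": [0, 0, 0], "delta_rot": [0, 0, 0]}, {"claw": 1, "slide": [0, 0, 0], "delta_rot": [0, 0, 0]}, {"claw": 1, "slide": [0, 0, 0], "delta_rot": [0, 0, 0]}])

```text
time: 32.2
position: [0.4304, 0.0111, 0.2849]
tool_rot: [-1.071, -2.953, 0.001]
ft_force: [-0.4, 0.6, -0.9]
grip_width: 1.001
grip_force: 0.0
```

```bash
python3 -c "
from bench import ctrl
print(ctrl.close_job())"
```

```text
the job is handed in; nothing more can be done
None
```

The job is handed in at about 32 s: the mill, the square jar and both round jars stand upright in their cups, the pasta and jam jars were left where they stood, and I turned the carousel about 40° because the last cup was out of reach.

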